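Rack the dressing stones and latch the keeper bar

ROBOT

A 6-joint arm with a two-finger parallel gripper is mounted at the origin on a cart in front of the work surface, level with it; the furniture and walls round the work are solid. World frame = base frame: x ahead of the robot, y to its left, z up, the work surface at z = 0. Lengths are in m, angles in rad, forces in N, time in s.
With the tool pointing down it reaches from about 0.3 to 0.775 m from the base axis. Payload 14.6 kg.
Tool frame: the origin (TCP) lies at the very end of the fingers, on their centre line; the grasp point (between the pads) lies 19 mm behind it; z points along the fingers, y is the direction in which the jaws open and shut (so a half turn about z gives the same grasp; the last joint's range is limited). The gripper opens to 94 mm and grips with 3 to 60 N. Pads are 16 mm wide; open, the fingers measure 119 mm over their backs; the gripper's body (75 mm by 177 mm) begins 78 mm behind the grasp point.
Start: joints at [1.228, 0.3, 1.521, -0, 1.321, -0.067], TCP at [0.15, 0.529, 0.205] pointing down, gripper open.
Joint ranges: [-3.03, 3.03], [-0.79, 2.21], [0.23, 2.52], [-1.04, 4.18], [0, 3.07], [-2.55, 2.55]. Speed limits (rad/s): [2.22, 2.22, 2.57, 3.14, 3.14, 3.14].

INTERFACE

Orientations are given as a rotation vector (axis times angle).
In Python, from bench import sensors, vision, order gives the robot as it stands.
- The arm moves only by the tool arm_command, never from a script. Its argument "commands" is a list of rows, each an object of numbers: "tx", "ty", "tz": the shift along the world's x, y, z in mm; "wx", "wy", "wz": the turn, a rotation vector about the world's x, y, z in rad. In form: [{"tx": .., "ty": .., "tz": .., "wx": .., "wy": .., "wz": ..}, ...]. A call has 1 to 20 rows; each row is the pose to reach, as a shift and turn from the pose commanded when the call began; what a row does not reach only later rows make up. A row lasts 1/12 s, in which the tool goes at most 41.7 mm and 7.16 degrees, less where a joint would pass 70% of its speed; a pose out of reach is approached as far as the arm can. A call with a gripper value outside its range is refused whole. "grip" is the finger opening in mm, from 0 to 94, set as the call begins (left out, the last holds). The fingers move at their own pace and stop on an object; "grip_force" is the grip in N (left out, the last holds). Time passes only in rows, so rows that repeat a pose let the fingers close. It gives the time, the measured TCP pose, the force and the opening at its end, in the units of the state.
- sensors.get_state(): the state, without advancing time (a new reading comes with each control period).
- vision.camera(name): name is "scene" or "top" or "wrist"; returns a dict with "pixels" (480x640x3 uint8, red, green, blue), "intrinsics" (3x3 intrinsics, pixels), "R" (3x3) and "t" (3): a world point X has camera coordinates R X + t; the wrist camera has in their place "hand_eye" (4x4, takes a point from camera to tool coordinates, whose origin is the TCP and whose axes are the flange's). Camera axes: x right, y down, z forward; pixel columns grow to the right and rows downward; lengths in m; the calibration is good to about 2 mm. A picture is of the moment at which its call begins: read the wrist's pose just before it. There is no depth.
- order.job_done(): hands the job in, once; it reports no verdict.
The state is a dict: "clock": time; "joint_pos": joint angles; "qd": joint speeds; "joint_torque": joint torques, N m; "position": TCP position; "orientation": TCP orientation; "ft_force": force on the tool from outside, world axes, zero at the start; "moment": the same for the moment, N m; "grip_width": finger opening in m.
Only numpy, scipy, OpenCV 4.12 (cv2) and the standard library are available. Lean on these libraries where they do the work, as an engineer would, in place of code of your own. Each camera call takes 0.05 s, during which the arm holds its last target. There are 200 camera calls.

TASK

Put the dressing stones away in the storage rack: fold its latch right back outward off the keeper bar, then swing the bar well clear, lay every loose stone flat across the two comb rails with one stone to a slot, then swing the bar back over the stones fully home against its stop and, after that, fold the latch over the end of the bar until it is fully closed. Leave the V block, the jar and the brush where they are.

Things in the scene. Friction and masses are not known exactly. Their poses are not given: they have to be found in the camera images.
- stone_rack: Fixed rack, grey base plate 150 x 345 x 8 mm. Origin on the bench under the middle of the four slots; x across the rack, y along it, z up; yaw within 0.15 rad of the world's. Two comb rails along y at x = -30 and 30 mm, 8 mm wide, top z = 40 mm, with teeth to z = 47 mm between the slots. Outside them thin strips (inner faces x = -58, 58 mm, top z = 52 mm) bound the stones' ends.
- keeper_bar (a joint): Angle (rad) of the steel keeper bar, 12 x 12 x 278 mm, z = 60 to 72 mm, which swings level about the upright post at the rack's y = -132 mm. 0 = closed: it points along +y over the slots, its end against a firm stop in the catch. It grows as the bar swings to the rack's +x, away from the robot, up to 1.5. Starts near 0. Stiff hinge, about 1 N at the knob: stays where left.
- bar_hinge (a point): Point on the vertical hinge axis of the keeper bar, 66 mm above the bench (post 28 mm in diameter). At the bar's other end, y = 137 mm in the rack's frame, stands the catch block: floor at z = 58 mm, stop on its -x side up to z = 74 mm.
- bar_knob (a point): Middle of the upright black knob on the keeper bar, 24 mm in diameter, from z = 78 to 104 mm (this point at 91 mm), 150 mm from the hinge axis along the bar; it can be pinched from above and led round.
- latch (a joint): Angle (rad) of the latch, a steel strap that turns about a level axis along the rack's x on a pillar. 0 = closed, a firm stop: it lies level, pointing along the rack's -y, over the end of the closed keeper bar. It grows as it swings up (1.57 = upright) and over outward (+y), up to 2.8; starts at 0 to 0.6. Stiff hinge, about 1 N at the grip: stays where left.
- latch_hinge (a point): Point on the latch's hinge axis: in the rack's frame x = 0, y = 172 mm, z = 78 mm, between ears that reach z = 84 mm.
- latch_grip (a point): Middle of the black cross-barrel at the latch's free end, 16 mm in diameter, 22 mm long along the rack's x, 75 mm from the hinge axis: in the rack's frame y = 172 - 75 cos(latch), z = 78 + 75 sin(latch) mm. It can be pinched from above by its flat ends (fingers closing along the rack's x) and led round; it turns between the fingers.
- slot0 (a point): Middle of slot 0 at the height of the rail tops (z = 40 mm), at y = -84 mm in the rack's frame; axes as the rack's. The slot is 34 mm wide along y, between teeth 7 mm high and 22 mm long.
- slot1 (a point): Middle of slot 1 at the height of the rail tops (z = 40 mm), at y = -28 mm in the rack's frame; axes as the rack's. The slot is 34 mm wide along y, between teeth 7 mm high and 22 mm long.
- slot2 (a point): Middle of slot 2 at the height of the rail tops (z = 40 mm), at y = 28 mm in the rack's frame; axes as the rack's. The slot is 34 mm wide along y, between teeth 7 mm high and 22 mm long.
- slot3 (a point): Middle of slot 3 at the height of the rail tops (z = 40 mm), at y = 84 mm in the rack's frame; axes as the rack's. The slot is 34 mm wide along y, between teeth 7 mm high and 22 mm long.
- stone0: Dressing stone, a plain green stick 25 (x) by 100 (y) by 13 (z) mm, all alike, about 70 g, origin under its middle, y along its length. May be absent. Lies on the bench at the start.
- stone0_mid (a point): Centre of stone 0, 6.5 mm above its underside.
- stone1: Dressing stone, a plain green stick 25 (x) by 100 (y) by 13 (z) mm, all alike, about 70 g, origin under its middle, y along its length. May be absent. Lies on the bench at the start.
- stone1_mid (a point): Centre of stone 1, 6.5 mm above its underside.
- stone2: Dressing stone, a plain green stick 25 (x) by 100 (y) by 13 (z) mm, all alike, about 70 g, origin under its middle, y along its length. May be absent. Lies on the bench at the start.
- stone2_mid (a point): Centre of stone 2, 6.5 mm above its underside.
- stone3: Dressing stone, a plain green stick 25 (x) by 100 (y) by 13 (z) mm, all alike, about 70 g, origin under its middle, y along its length. May be absent. Lies on the bench at the start.
- stone3_mid (a point): Centre of stone 3, 6.5 mm above its underside.
- v_block: Bystander: steel V block 55 x 36 x 32 mm, origin under its middle.
- jar: Bystander: small round parts jar, 45 mm in diameter, 42 mm high, origin under its middle.
- dust_brush: Bystander: flat wooden brush 30 x 168 x 10 mm, origin under its middle, y along its length.
Mind the look-alikes: they are no part of the job. Leave any purple look-alike of the stone3 alone. What is shaped like the stone2 but pink is not meant.

How it is judged:
On the way, in this order (a step that is already met when the one before it is completed fails the run):
1. the latch is folded back outward, past upright (beyond 1.7 rad) (value of joint latch above 1.7 rad), for 0.2 s.
2. the keeper bar is swung clear (beyond 1.0 rad) (value of joint keeper_bar above 1 rad), for 0.2 s.
3. every stone lies flat across both rails in a slot (x of stone0_mid in the frame of stone_rack between -0.014 and 0.014 m and y of stone0_mid in the frame of stone_rack between -0.098 and 0.098 m and z of stone0_mid in the frame of stone_rack between 0.0435 and 0.0495 m and angle between the z axis of each of stone0, stone1, stone2, stone3 and the z axis of stone_rack, either way round below 0.07 rad and angle between the y axis of each of stone0, stone1, stone2, stone3 and the x axis of stone_rack, either way round below 0.3 rad and x of stone1_mid in the frame of stone_rack between -0.014 and 0.014 m and y of stone1_mid in the frame of stone_rack between -0.098 and 0.098 m and z of stone1_mid in the frame of stone_rack between 0.0435 and 0.0495 m and x of stone2_mid in the frame of stone_rack between -0.014 and 0.014 m and y of stone2_mid in the frame of stone_rack between -0.098 and 0.098 m and z of stone2_mid in the frame of stone_rack between 0.0435 and 0.0495 m and x of stone3_mid in the frame of stone_rack between -0.014 and 0.014 m and y of stone3_mid in the frame of stone_rack between -0.098 and 0.098 m and z of stone3_mid in the frame of stone_rack between 0.0435 and 0.0495 m), for 0.2 s.
4. the keeper bar is home with the latch still open (value of joint keeper_bar below 0.06 rad and value of joint latch above 0.7 rad), for 0.2 s.
5. the latch is closed over the bar (value of joint keeper_bar below 0.06 rad and value of joint latch below 0.1 rad), for 0.2 s.
At the end, for the whole second after the job is handed in: Every stone that is present lies flat (within 0.07 rad) in a slot of the rack on both rails, its centre within 14 mm of the rack's middle line and its length across the rails within 0.3 rad; the keeper bar is within 0.06 rad of its stop and the latch within 0.1 rad of closed (all of step 3 and all of step 5); the robot touches nothing.
It fails at once if the V block is pushed more than 30 mm (distance of v_block from where it was at the start of the episode above 0.03 m).
It fails at once if the jar is pushed more than 30 mm (distance of jar from where it was at the start of the episode above 0.03 m).
It fails at once if the brush is pushed more than 30 mm (distance of dust_brush from where it was at the start of the episode above 0.03 m).
Of stone0, stone1, stone2, stone3 only 3 to 4 are there at a start; the rules pass over those that are not, and their reading is None.
At some moment in a run one of stone0, stone1, stone2, stone3 may be knocked a few centimetres aside while the robot is not near it.
Once in a run the grip may slacken for a moment while it holds something.
It also fails if it takes over 192 s, if anything falls off the work surface, if the arm or the gripper's body presses on something with over 40 N, if the wrist force passes 120 N, or if a joint passes its speed limit or range.

## Working session

There is one attempt and no reset: what is moved stays moved. The work goes in short steps, Python scripts to look and compute and a tool call to move; the robot and the scene stay as the last step left them, time stands still between calls to the robot, and variables do not carry over. Pictures are saved under pics/ and viewed, about 12 in all and at most 16, crops included, and the job is handed in when it is done.

Besides the shell and the picture viewer there is one more tool, called after ">>>" as name(argument=value, ...), one argument or row to a line, values as JSON. arm_command: Moves the arm, as the interface text tells. Its arguments: {"type":"object","properties":{"commands":{"type":"array"},"grip":{"type":"number"},"grip_force":{"type":"number"}},"required":["commands"]}

```bash
mkdir -p pics; ls; cat > h.py <<'E'
import numpy as np, cv2
from scipy.spatial.transform import Rotation as Ro
from bench import sensors, vision, order
def snap(name, fn):
    s=sensors.get_state(); c=vision.camera(name)
    cv2.imwrite('pics/'+fn, c['pixels'][:,:,::-1])
    if name=='wrist':
        H=np.array(c['hand_eye']); T=np.eye(4); T[:3,:3]=Ro.from_rotvec(s['orientation']).as_matrix(); T[:3,3]=s['position']
        W=np.linalg.inv(T@H); R,t=W[:3,:3],W[:3,3]
    else: R,t=np.array(c['R']),np.array(c['t'])
    np.savez('pics/'+fn+'.npz',K=np.array(c['intrinsics']),R=R,t=t)
    return c['pixels'][:,:,::-1]
def cal(fn):
    z=np.load('pics/'+fn+'.npz'); return z['K'],z['R'],z['t']
def px2w(fn,u,v,h):
    K,R,t=cal(fn); d=R.T@np.linalg.inv(K)@np.array([u,v,1.]); c=-R.T@t
    return c+d*(h-c[2])/d[2]
def w2px(fn,X):
    K,R,t=cal(fn); p=K@(R@np.asarray(X)+t); return p[:2]/p[2]
def crop(fn,out,x0,y0,x1,y1,k):
    im=cv2.imread('pics/'+fn)[y0:y1,x0:x1]; cv2.imwrite('pics/'+out,cv2.resize(im,None,fx=k,fy=k,interpolation=cv2.INTER_CUBIC))
E
python3 - <<'E'
from h import *
snap('top','top0.png'); snap('scene','sc0.png')
print(sensors.get_state())
for f in('top0.png','sc0.png'):
    K,R,t=cal(f); print(K,-R.T@t,R)
E
```

```text
pics
{'clock': 0.1, 'joint_pos': array([ 1.22838890e+00,  3.00431996e-01,  1.52151067e+00, -3.39311023e-05,
        1.32067165e+00, -6.66005926e-02]), 'qd': array([ 6.86340871e-04, -2.21805658e-04, -1.16297971e-03,  1.21229333e-03,
       -3.00834795e-05,  2.55841439e-04]), 'joint_torque': array([ 9.74011527e-04, -5.32633138e+01, -3.53299284e+01,  7.10514723e-02,
        2.33949046e-02, -2.48246309e-06]), 'position': array([0.14971357, 0.52899665, 0.20493756]), 'orientation': array([-4.31827260e-01, -3.11159537e+00,  1.58177661e-03]), 'ft_force': array([ 0.05815266, -0.06164626,  0.00095171]), 'moment': array([ 0.0155212 , -0.01123044, -0.00825337]), 'grip_width': 0.09387764808157742}
[[534.17778596   0.         306.85437545]
 [  0.         534.17778596 240.57733393]
 [  0.           0.           1.        ]] [ 0.43763417 -0.0948131   1.56750108] [[-0.02627097 -0.99936052 -0.02425688]
 [-0.99642351  0.02812781 -0.07968076]
 [ 0.0803121   0.02207684 -0.99652525]]
[[610.80499871   0.         316.35879752]
 [  0.         610.80499871 245.72751326]
 [  0.           0.           1.        ]] [-0.10410956 -0.91534689  1.05863952] [[ 0.77040942 -0.63753934  0.00359237]
 [-0.42401142 -0.51657159 -0.74388716]
 [ 0.47611305  0.57157448 -0.66829558]]
```

View pics/top0.png

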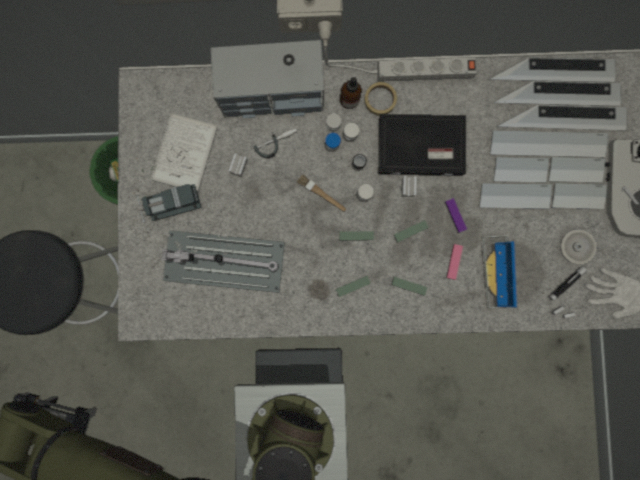

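View pics/sc0.png

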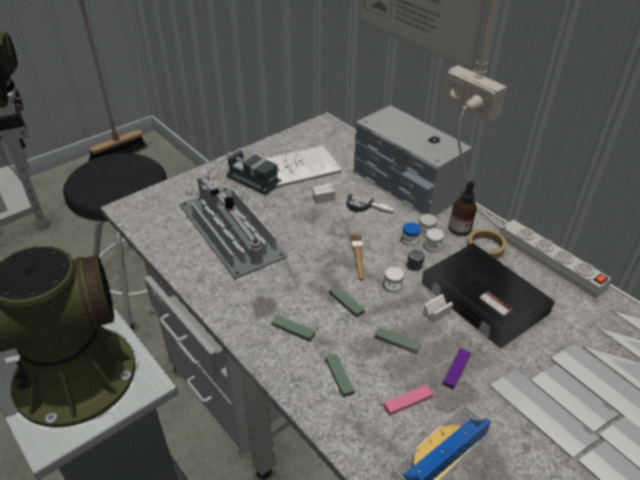

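Top view: the rack is at (224,262), with its hinge post at the right end (272,265) and the latch at the left end (~175,256). There are four green stones at (356,236), (410,231), (352,285) and (408,286). The look-alikes to leave alone are purple (456,215) and pink (455,262). The candidate bystanders are the brush (322,193), the V block (410,185) or (238,164), and the jars around (365,192).

```bash
python3 - <<'E'
from h import *
a=cv2.imread('pics/top0.png')
A=cv2.resize(a[222:302,155:295],None,fx=5.7,fy=5.7,interpolation=cv2.INTER_CUBIC)
cv2.imwrite('pics/c0.png',np.clip(A*1.4,0,255).astype(np.uint8)[:,:800])
hsv=cv2.cvtColor(a,cv2.COLOR_BGR2HSV)
m=((hsv[...,0]>45)&(hsv[...,0]<90)&(hsv[...,1]>50)).astype(np.uint8); m[:, :300]=0; m[:210]=0; m[310:]=0
n,l,st,c=cv2.connectedComponentsWithStats(m)
for i in range(1,n):
    if st[i,4]<60: continue
    (u,v),wh,an=cv2.minAreaRect(np.argwhere(l==i)[:,::-1].astype(np.float32))
    an=np.deg2rad(an); 
    if wh[0]<wh[1]: an+=np.pi/2
    p=px2w('top0.png',u,v,.013);q=px2w('top0.png',u+10*np.cos(an),v+10*np.sin(an),.013)-p
    print((u,v),wh,p.round(4),np.degrees(np.arctan2(q[1],q[0])).round(1),np.array(wh)/534*1.55*1000)
E
```

```text
(no output)
```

View pics/c0.png

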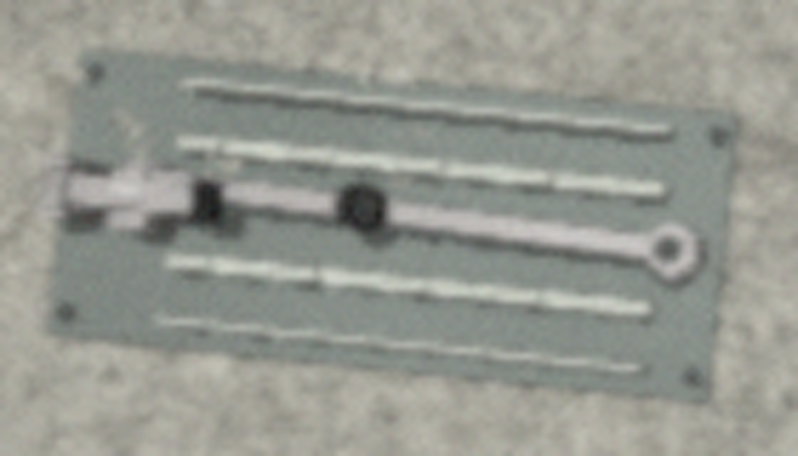

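```bash
python3 - <<'E'
from h import *
f='top0.png'
P=lambda x,y,h:px2w(f,155+x/5.7,222+y/5.7,h)
c=[P(*q,.008) for q in((85,48),(740,113),(710,400),(50,335))]
for q in c: print(q.round(4))
print([np.linalg.norm(c[i]-c[(i+1)%4]).round(4) for i in range(4)])
h=P(670,250,.072);k=P(362,207,.104);l=P(206,203,.10);print('hinge',h,'knob',k,'grip(z.1)',l)
d=k-h;print(np.linalg.norm(d[:2]),np.arctan2(-d[0],d[1]))
d=(c[0]+c[3]-c[1]-c[2]);print('plate yaw',np.arctan2(-d[0],d[1]),'ctr',sum(c)/4)
a=cv2.imread('pics/top0.png');hsv=cv2.cvtColor(a,cv2.COLOR_BGR2HSV)
for u,v in((356,236),(410,231),(352,285),(408,286),(380,260)):print(a[v,u],hsv[v,u])
lab=cv2.cvtColor(a,cv2.COLOR_BGR2LAB).astype(int)
m=(lab[...,1]<123).astype(np.uint8); m[:, :320]=0; m[:, 440:]=0;m[:215]=0; m[310:]=0
m=cv2.morphologyEx(m,cv2.MORPH_OPEN,np.ones((3,3)))
n,L,st,_=cv2.connectedComponentsWithStats(m)
for i in range(1,n):
    if st[i,4]<60: continue
    (u,v),wh,an=cv2.minAreaRect(np.argwhere(L==i)[:,::-1].astype(np.float32))
    an=np.deg2rad(an)
    if wh[0]<wh[1]: an+=np.pi/2
    p=px2w(f,u,v,.013);q=px2w(f,u+10*np.cos(an),v+10*np.sin(an),.013)-p
    print((u,v),p.round(4),np.degrees(np.arctan2(q[1],q[0])).round(1),np.array(wh)/534*1.55*1000)
E
```

```text
[0.6048 0.3432 0.008 ]
[0.5615 0.0044 0.008 ]
[0.4149 0.0231 0.008 ]
[0.457  0.3622 0.008 ]
[np.float64(0.3416), np.float64(0.1477), np.float64(0.3417), np.float64(0.149)]
hinge [0.48980229 0.03635461 0.072     ] knob [0.5134721  0.18209173 0.104     ] grip(z.1) [0.51770295 0.25877717 0.1       ]
0.1476467691532342 -0.16100851924451642
plate yaw -0.12531031410440058 ctr [0.50955616 0.18324138 0.008     ]
[ 89 104  92] [ 54  37 104]
[ 88 105  90] [ 56  41 105]
[ 86 100  87] [ 58  36 100]
[ 86 102  87] [ 58  40 102]
[112 118 120] [ 23  17 120]
(410.8449401855469, 230.73910522460938) [ 0.5831 -0.3638  0.013 ] 113.4 [24.54952801 96.26922786]
(356.0, 235.5) [ 0.5737 -0.2041  0.013 ] 88.4 [20.31835206 92.88389513]
(352.7783508300781, 285.8762512207031) [ 0.4277 -0.1898  0.013 ] 112.4 [24.75619298 97.55119402]
(408.78839111328125, 285.6700134277344) [ 0.424  -0.3512  0.013 ] -109.1 [97.31317692 23.59990109]
```

>>> arm_command(
  commands=[
    {"tx": 365, "ty": -319, "tz": 125, "wz": -1.42},
    {"tx": 365, "ty": -319, "tz": 125, "wz": -1.42},
    {"tx": 365, "ty": -319, "tz": 125, "wz": -1.42},
    {"tx": 365, "ty": -319, "tz": 125, "wz": -1.42},
    {"tx": 365, "ty": -319, "tz": 125, "wz": -1.42},
    {"tx": 365, "ty": -319, "tz": 125, "wz": -1.42},
    {"tx": 365, "ty": -319, "tz": 125, "wz": -1.42},
    {"tx": 365, "ty": -319, "tz": 125, "wz": -1.42},
    {"tx": 365, "ty": -319, "tz": 125, "wz": -1.42},
    {"tx": 365, "ty": -319, "tz": 125, "wz": -1.42},
    {"tx": 365, "ty": -319, "tz": 125, "wz": -1.42},
    {"tx": 365, "ty": -319, "tz": 125, "wz": -1.42},
    {"tx": 365, "ty": -319, "tz": 125, "wz": -1.42},
    {"tx": 365, "ty": -319, "tz": 125, "wz": -1.42},
    {"tx": 365, "ty": -319, "tz": 125, "wz": -1.42},
    {"tx": 365, "ty": -319, "tz": 125, "wz": -1.42},
    {"tx": 365, "ty": -319, "tz": 125, "wz": -1.42},
    {"tx": 365, "ty": -319, "tz": 125, "wz": -1.42},
  ],
)

```text
$.commands[0]: bad value
```

```bash
python3 - <<'E'
from h import *
snap('wrist','w0.png'); s=sensors.get_state();print(s['clock'],s['position'],s['orientation'],s['joint_pos'],Ro.from_rotvec(s['orientation']).as_matrix())
K,R,t=cal('w0.png');print(-R.T@t)
E
```

```text
0.15 [0.14969963 0.5290275  0.20502952] [-4.31839505e-01 -3.11157070e+00  1.34186582e-03] [ 1.22840536e+00  3.00327530e-01  1.52142877e+00  2.12068257e-05
  1.32071310e+00 -6.65879183e-02] [[-9.62205379e-01  2.72324643e-01 -3.13715150e-04]
 [ 2.72324812e-01  9.62205033e-01 -8.18961475e-04]
 [ 7.88349055e-05 -8.73441556e-04 -9.99999615e-01]]
[0.06848494 0.55245767 0.38455633]
```

View pics/w0.png

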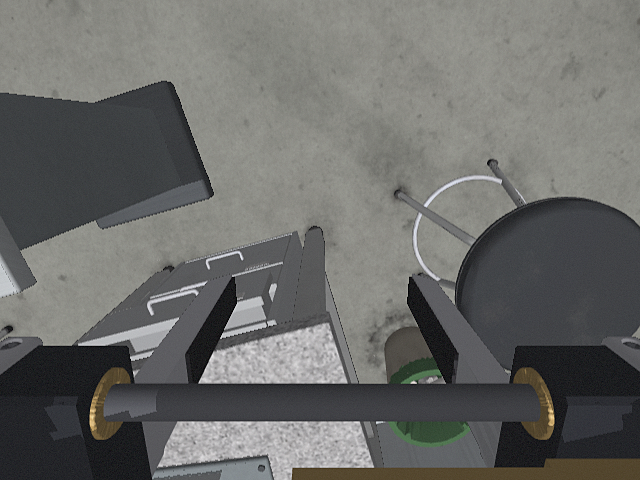

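This wrist picture still shows the start pose, because the move was refused (rows seem to need all six keys). I'll resend it.

>>> arm_command(
  commands=[
    {"tx": 340, "ty": -429, "tz": 125, "wx": 0, "wy": 0, "wz": -1.42},
    {"tx": 340, "ty": -429, "tz": 125, "wx": 0, "wy": 0, "wz": -1.42},
    {"tx": 340, "ty": -429, "tz": 125, "wx": 0, "wy": 0, "wz": -1.42},
    {"tx": 340, "ty": -429, "tz": 125, "wx": 0, "wy": 0, "wz": -1.42},
    {"tx": 340, "ty": -429, "tz": 125, "wx": 0, "wy": 0, "wz": -1.42},
    {"tx": 340, "ty": -429, "tz": 125, "wx": 0, "wy": 0, "wz": -1.42},
    {"tx": 340, "ty": -429, "tz": 125, "wx": 0, "wy": 0, "wz": -1.42},
    {"tx": 340, "ty": -429, "tz": 125, "wx": 0, "wy": 0, "wz": -1.42},
    {"tx": 340, "ty": -429, "tz": 125, "wx": 0, "wy": 0, "wz": -1.42},
    {"tx": 340, "ty": -429, "tz": 125, "wx": 0, "wy": 0, "wz": -1.42},
    {"tx": 340, "ty": -429, "tz": 125, "wx": 0, "wy": 0, "wz": -1.42},
    {"tx": 340, "ty": -429, "tz": 125, "wx": 0, "wy": 0, "wz": -1.42},
    {"tx": 340, "ty": -429, "tz": 125, "wx": 0, "wy": 0, "wz": -1.42},
    {"tx": 340, "ty": -429, "tz": 125, "wx": 0, "wy": 0, "wz": -1.42},
    {"tx": 340, "ty": -429, "tz": 125, "wx": 0, "wy": 0, "wz": -1.42},
    {"tx": 340, "ty": -429, "tz": 125, "wx": 0, "wy": 0, "wz": -1.42},
    {"tx": 340, "ty": -429, "tz": 125, "wx": 0, "wy": 0, "wz": -1.42},
    {"tx": 340, "ty": -429, "tz": 125, "wx": 0, "wy": 0, "wz": -1.42},
  ],
)

```text
clock: 1.65
position: [0.4892, 0.1011, 0.3303]
orientation: [-2.354, -2.08, 0.0]
ft_force: [-0.2, -0.4, -0.0]
grip_width: 0.0941
```

```bash
python3 - <<'E'
from h import *
snap('wrist','w1.png'); s=sensors.get_state();print(s['clock'],s['position'],s['orientation'],s['joint_pos'],Ro.from_rotvec(s['orientation']).as_matrix())
K,R,t=cal('w1.png');print(-R.T@t)
E
```

```text
1.7 [0.48922089 0.10108873 0.33039009] [-2.35425730e+00 -2.07998074e+00  1.11088500e-04] [1.30400774e-01 1.20007583e-01 1.45173617e+00 6.03671017e-05
 1.56997490e+00 2.53951854e-01] [[ 1.23237043e-01  9.92377254e-01 -1.32778727e-04]
 [ 9.92377262e-01 -1.23237038e-01  4.34707336e-05]
 [ 2.67761101e-05 -1.37123794e-04 -9.99999990e-01]]
[0.4997375  0.1852068  0.50987821]
```

View pics/w1.png

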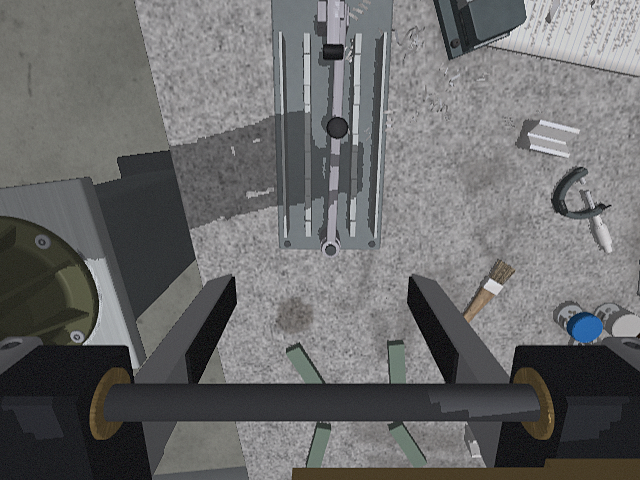

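>>> arm_command(
  commands=[
    {"tx": 10, "ty": 110, "tz": 0, "wx": 0, "wy": 0, "wz": 0},
    {"tx": 10, "ty": 110, "tz": 0, "wx": 0, "wy": 0, "wz": 0},
    {"tx": 10, "ty": 110, "tz": 0, "wx": 0, "wy": 0, "wz": 0},
    {"tx": 10, "ty": 110, "tz": 0, "wx": 0, "wy": 0, "wz": 0},
    {"tx": 10, "ty": 110, "tz": 0, "wx": 0, "wy": 0, "wz": 0},
    {"tx": 10, "ty": 110, "tz": 0, "wx": 0, "wy": 0, "wz": 0},
  ],
)

```text
clock: 2.2
position: [0.4994, 0.2102, 0.3304]
orientation: [2.355, 2.079, -0.0]
ft_force: [0.4, -0.0, 0.2]
grip_width: 0.0939
```

```bash
python3 - <<'E'
from h import *
snap('wrist','w2.png'); s=sensors.get_state();print(s['clock'],s['position'])
crop('w2.png','c2.png',230,10,430,340,1)
a=cv2.imread('pics/w2.png')[20:330,260:420];cv2.imwrite('pics/c2.png',cv2.resize(cv2.rotate(a,cv2.ROTATE_90_CLOCKWISE),None,fx=2.58,fy=2.58,interpolation=cv2.INTER_CUBIC))
p=lambda u,v,h:px2w('w1.png',u,v,h).round(4)
print('hinge',p(330,250,.072),'knob',p(338,128,.104),'grip z.086',p(333,52,.086),'corners',p(280,247,.008),p(379,249,.008))
E
```

```text
2.25 [0.49954138 0.20969322 0.33059662]
hinge [0.492  0.0342 0.072 ] knob [0.5175 0.1829 0.104 ] grip z.086 [0.5215 0.2608 0.086 ] corners [0.4182 0.0259 0.008 ] [0.5629 0.0047 0.008 ]
```

View pics/c2.png

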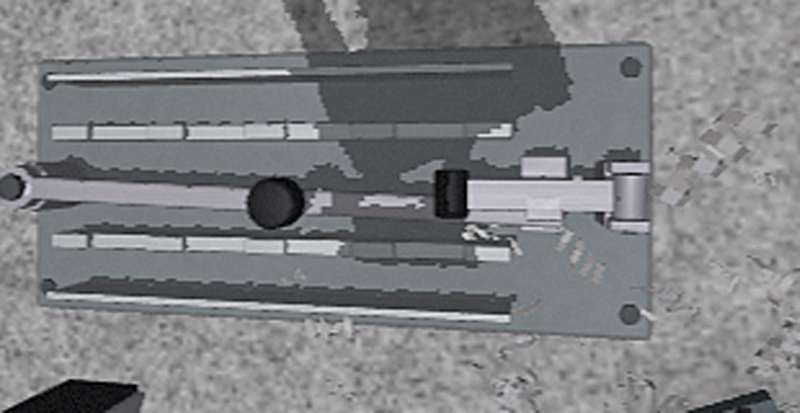

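```bash
cat >> h.py <<'E'
def rot(yaw): return np.array([[np.cos(yaw),-np.sin(yaw)],[np.sin(yaw),np.cos(yaw)]])
E
python3 - <<'E'
from h import *
from scipy.optimize import least_squares
f='w2.png'
P=lambda X,Y:(260+Y/2.58,330-X/2.58)
pts=[((38,60),(-75,-156.5,8)),((651,44),(-75,188.5,8)),((651,338),(75,188.5,8)),((38,303),(75,-156.5,8)),
((630,196),(0,172,84)),((512,131),(-30,None,47)),((52,132),(-30,None,47)),((52,241),(30,None,47)),((512,256),(30,None,47)),((10,187),(0,-132,73))]
def rack(p,X): return np.r_[p[:2]+rot(p[2])@np.array(X[:2])/1e3,X[2]/1e3]
def res(p,full=False):
    o=[]
    for q,X in pts:
        w=px2w(f,*P(*q),X[2]/1e3); r=rot(p[2]).T@(w[:2]-p[:2])*1e3
        o.append(r[0]-X[0]); 
        yy=X[1]
        if yy is not None: o.append(r[1]-(yy+(p[3] if abs(yy)>150 and X[2]==8 else 0)))
        if full: print(X,r.round(1))
    return o
s=least_squares(res,[.506,.167,-.125,0],loss='soft_l1');print(s.x);res(s.x,True)
p=s.x
for nm,q,z in(('knob',(275,202),104),('grip',(451,193),86),('grip',(451,193),92),('catchfloor',(543,190),74)):
    w=px2w(f,*P(*q),z/1e3);print(nm,w,(rot(p[2]).T@(w[:2]-p[:2])*1e3).round(1))
E
```

```text
[ 0.50970353  0.16482543 -0.1286384   2.98821048]
(-75, -156.5, 8) [ -74.9 -152.9]
(-75, 188.5, 8) [-73.9 190.2]
(75, 188.5, 8) [ 73.1 190.9]
(75, -156.5, 8) [  72.7 -152.3]
(0, 172, 84) [ -0.6 172.9]
(-30, None, 47) [-29.6 124. ]
(-30, None, 47) [ -30.  -122.1]
(30, None, 47) [  30.8 -121.9]
(30, None, 47) [ 30.5 124.3]
(0, -132, 73) [   0.  -132.9]
knob [0.51627169 0.18568122 0.104     ] [ 3.8 21.5]
grip [0.52154309 0.26241361 0.086     ] [-0.8 98.3]
grip [0.52137821 0.26286605 0.092     ] [-1.  98.7]
catchfloor [0.52509909 0.30175839 0.074     ] [ -2.3 137.8]
```

>>> arm_command(
  commands=[
    {"tx": 22, "ty": 52, "tz": 0, "wx": 0, "wy": 0, "wz": 0},
    {"tx": 22, "ty": 52, "tz": -40, "wx": 0, "wy": 0, "wz": 0},
    {"tx": 22, "ty": 52, "tz": -160, "wx": 0, "wy": 0, "wz": 0},
    {"tx": 22, "ty": 52, "tz": -180, "wx": 0, "wy": 0, "wz": 0},
    {"tx": 22, "ty": 52, "tz": -200, "wx": 0, "wy": 0, "wz": 0},
    {"tx": 22, "ty": 52, "tz": -200, "wx": 0, "wy": 0, "wz": 0},
    {"tx": 22, "ty": 52, "tz": -220, "wx": 0, "wy": 0, "wz": 0},
    {"tx": 22, "ty": 52, "tz": -240, "wx": 0, "wy": 0, "wz": 0},
    {"tx": 22, "ty": 52, "tz": -255, "wx": 0, "wy": 0, "wz": 0},
    {"tx": 22, "ty": 52, "tz": -262, "wx": 0, "wy": 0, "wz": 0},
    {"tx": 22, "ty": 52, "tz": -262, "wx": 0, "wy": 0, "wz": 0},
    {"tx": 22, "ty": 52, "tz": -262, "wx": 0, "wy": 0, "wz": 0},
  ],
  grip=50,
)

```text
clock: 3.25
position: [0.5222, 0.2618, 0.0692]
orientation: [2.356, 2.077, 0.001]
ft_force: [-0.3, 0.2, 0.8]
grip_width: 0.0499
```

>>> arm_command(
  commands=[
    {"tx": 0, "ty": 0, "tz": 0, "wx": 0, "wy": 0, "wz": 0},
    {"tx": 0, "ty": 0, "tz": 0, "wx": 0, "wy": 0, "wz": 0},
    {"tx": 0, "ty": 0, "tz": 0, "wx": 0, "wy": 0, "wz": 0},
    {"tx": 0, "ty": 0, "tz": 0, "wx": 0, "wy": 0, "wz": 0},
    {"tx": 0, "ty": 0, "tz": 0, "wx": 0, "wy": 0, "wz": 0},
    {"tx": 0, "ty": 0, "tz": 0, "wx": 0, "wy": 0, "wz": 0},
    {"tx": 0, "ty": 0, "tz": 0, "wx": 0, "wy": 0, "wz": 0},
    {"tx": 0, "ty": 0, "tz": 0, "wx": 0, "wy": 0, "wz": 0},
  ],
  grip=15,
  grip_force=15,
)

```text
clock: 3.92
position: [0.5216, 0.2623, 0.0686]
orientation: [-2.356, -2.078, 0.0]
ft_force: [-3.9, 0.7, 3.3]
grip_width: 0.022
```

```bash
python3 - <<'E'
from h import *
s=sensors.get_state();print(s['clock'],s['position'],s['ft_force'],s['grip_width'])
snap('wrist','w3.png')
crop('w3.png','c3.png',120,100,520,400,2)
# latch arc, world shift from current TCP command, L from L0
E
```

```text
3.9167 [0.52160213 0.26230333 0.06857246] [-3.85018049  0.69690568  3.25356581] 0.02204843472528582
```

View pics/c3.png

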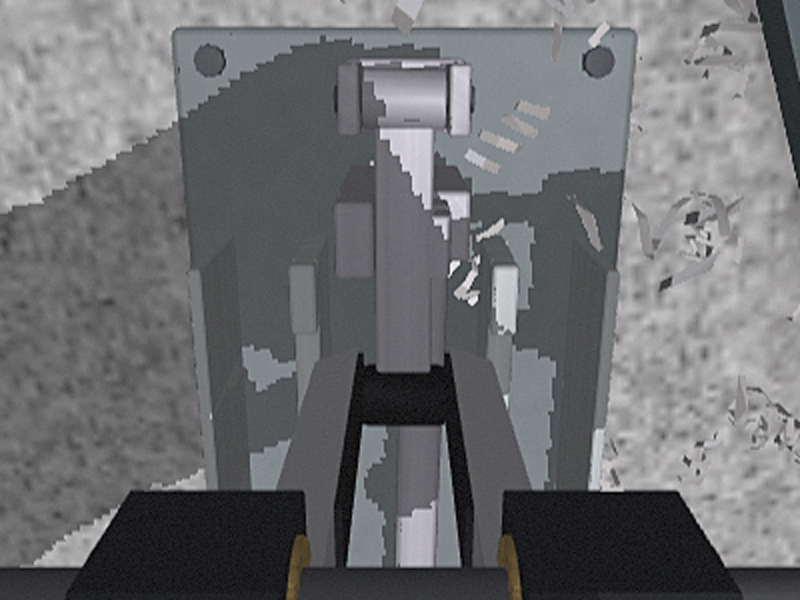

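```bash
python3 - <<'E'
from h import *
o=np.array([.5098,.1655]);yw=-.1286
K,R,t=cal('w3.png');c=-R.T@t
for v in(295,290,300):
  d=R.T@np.linalg.inv(K)@np.array([320,v,1.])
  for h in(.078,.085,.092,.1):
    w=c+d*(h-c[2])/d[2];print(v,h,(rot(yw).T@(w[:2]-o)*1e3).round(1), 'arc y',172-75*np.sqrt(max(0,1-((h-.078)/.075)**2)))
for L0 in(0.05,):
  for L in np.arange(.1,2.45,.13):
    s=75*(np.cos(L0)-np.cos(L));print('{"tx": %.0f, "ty": %.0f, "tz": %.0f, "wx": 0, "wy": 0, "wz": 0},'%(s*.128,s*.992,75*(np.sin(L)-np.sin(L0))),round(L,2))
E
```

```text
295 0.078 [-1.4 98.9] arc y 97.0
295 0.085 [ -1.4 102.3] arc y 97.32738118962212
295 0.092 [ -1.4 105.7] arc y 98.31825192084541
295 0.1 [ -1.4 109.7] arc y 100.2992329190266
290 0.078 [ -1.4 101.7] arc y 97.0
290 0.085 [ -1.4 105. ] arc y 97.32738118962212
290 0.092 [ -1.4 108.4] arc y 98.31825192084541
290 0.1 [ -1.4 112.1] arc y 100.2992329190266
300 0.078 [-1.4 96. ] arc y 97.0
300 0.085 [-1.4 99.6] arc y 97.32738118962212
300 0.092 [ -1.4 103.1] arc y 98.31825192084541
300 0.1 [ -1.4 107.2] arc y 100.2992329190266
{"tx": 0, "ty": 0, "tz": 4, "wx": 0, "wy": 0, "wz": 0}, 0.1
{"tx": 0, "ty": 2, "tz": 13, "wx": 0, "wy": 0, "wz": 0}, 0.23
{"tx": 1, "ty": 5, "tz": 23, "wx": 0, "wy": 0, "wz": 0}, 0.36
{"tx": 1, "ty": 9, "tz": 32, "wx": 0, "wy": 0, "wz": 0}, 0.49
{"tx": 2, "ty": 14, "tz": 40, "wx": 0, "wy": 0, "wz": 0}, 0.62
{"tx": 3, "ty": 20, "tz": 47, "wx": 0, "wy": 0, "wz": 0}, 0.75
{"tx": 3, "ty": 27, "tz": 54, "wx": 0, "wy": 0, "wz": 0}, 0.88
{"tx": 4, "ty": 35, "tz": 60, "wx": 0, "wy": 0, "wz": 0}, 1.01
{"tx": 6, "ty": 43, "tz": 64, "wx": 0, "wy": 0, "wz": 0}, 1.14
{"tx": 7, "ty": 52, "tz": 68, "wx": 0, "wy": 0, "wz": 0}, 1.27
{"tx": 8, "ty": 62, "tz": 70, "wx": 0, "wy": 0, "wz": 0}, 1.4
{"tx": 9, "ty": 71, "tz": 71, "wx": 0, "wy": 0, "wz": 0}, 1.53
{"tx": 10, "ty": 81, "tz": 71, "wx": 0, "wy": 0, "wz": 0}, 1.66
{"tx": 12, "ty": 90, "tz": 69, "wx": 0, "wy": 0, "wz": 0}, 1.79
{"tx": 13, "ty": 100, "tz": 67, "wx": 0, "wy": 0, "wz": 0}, 1.92
{"tx": 14, "ty": 109, "tz": 63, "wx": 0, "wy": 0, "wz": 0}, 2.05
{"tx": 15, "ty": 117, "tz": 58, "wx": 0, "wy": 0, "wz": 0}, 2.18
{"tx": 16, "ty": 124, "tz": 52, "wx": 0, "wy": 0, "wz": 0}, 2.31
{"tx": 17, "ty": 131, "tz": 45, "wx": 0, "wy": 0, "wz": 0}, 2.44
```

>>> arm_command(
  commands=[
    {"tx": 0, "ty": 0, "tz": 4, "wx": 0, "wy": 0, "wz": 0},
    {"tx": 0, "ty": 2, "tz": 13, "wx": 0, "wy": 0, "wz": 0},
    {"tx": 1, "ty": 5, "tz": 23, "wx": 0, "wy": 0, "wz": 0},
    {"tx": 1, "ty": 9, "tz": 32, "wx": 0, "wy": 0, "wz": 0},
    {"tx": 2, "ty": 14, "tz": 40, "wx": 0, "wy": 0, "wz": 0},
    {"tx": 3, "ty": 20, "tz": 47, "wx": 0, "wy": 0, "wz": 0},
    {"tx": 3, "ty": 27, "tz": 54, "wx": 0, "wy": 0, "wz": 0},
    {"tx": 4, "ty": 35, "tz": 60, "wx": 0, "wy": 0, "wz": 0},
    {"tx": 6, "ty": 43, "tz": 64, "wx": 0, "wy": 0, "wz": 0},
    {"tx": 7, "ty": 52, "tz": 68, "wx": 0, "wy": 0, "wz": 0},
  ],
  grip_force=20,
)

```text
clock: 4.8
position: [0.5283, 0.3149, 0.1376]
orientation: [-2.355, -2.078, 0.002]
ft_force: [-6.0, -2.4, -0.7]
grip_width: 0.0214
```

>>> arm_command(
  commands=[
    {"tx": 1, "ty": 10, "tz": 2, "wx": 0, "wy": 0, "wz": 0},
    {"tx": 2, "ty": 19, "tz": 3, "wx": 0, "wy": 0, "wz": 0},
    {"tx": 3, "ty": 29, "tz": 3, "wx": 0, "wy": 0, "wz": 0},
    {"tx": 5, "ty": 38, "tz": 1, "wx": 0, "wy": 0, "wz": 0},
    {"tx": 6, "ty": 48, "tz": -1, "wx": 0, "wy": 0, "wz": 0},
    {"tx": 7, "ty": 57, "tz": -5, "wx": 0, "wy": 0, "wz": 0},
    {"tx": 8, "ty": 65, "tz": -10, "wx": 0, "wy": 0, "wz": 0},
    {"tx": 9, "ty": 72, "tz": -16, "wx": 0, "wy": 0, "wz": 0},
    {"tx": 10, "ty": 79, "tz": -23, "wx": 0, "wy": 0, "wz": 0},
    {"tx": 10, "ty": 79, "tz": -23, "wx": 0, "wy": 0, "wz": 0},
    {"tx": 10, "ty": 79, "tz": -23, "wx": 0, "wy": 0, "wz": 0},
  ],
)

```text
clock: 5.72
position: [0.5389, 0.3964, 0.1155]
orientation: [-2.353, -2.079, -0.008]
ft_force: [-2.9, 8.1, 6.9]
grip_width: 0.0216
```

>>> arm_command(
  commands=[
    {"tx": 0, "ty": 0, "tz": 0, "wx": 0, "wy": 0, "wz": 0},
    {"tx": 0, "ty": 0, "tz": 0, "wx": 0, "wy": 0, "wz": 0},
    {"tx": 0, "ty": 0, "tz": 0, "wx": 0, "wy": 0, "wz": 0},
    {"tx": 0, "ty": 0, "tz": 0, "wx": 0, "wy": 0, "wz": 0},
    {"tx": 0, "ty": 0, "tz": 35, "wx": 0, "wy": 0, "wz": 0},
    {"tx": 0, "ty": 0, "tz": 60, "wx": 0, "wy": 0, "wz": 0},
    {"tx": -23, "ty": -214, "tz": 60, "wx": 0, "wy": 0, "wz": 0},
    {"tx": -23, "ty": -214, "tz": 60, "wx": 0, "wy": 0, "wz": 0},
    {"tx": -23, "ty": -214, "tz": 60, "wx": 0, "wy": 0, "wz": 0},
    {"tx": -23, "ty": -214, "tz": 60, "wx": 0, "wy": 0, "wz": 0},
    {"tx": -23, "ty": -214, "tz": 60, "wx": 0, "wy": 0, "wz": 0},
    {"tx": -23, "ty": -214, "tz": 60, "wx": 0, "wy": 0, "wz": 0},
    {"tx": -23, "ty": -214, "tz": 60, "wx": 0, "wy": 0, "wz": 0},
    {"tx": -23, "ty": -214, "tz": 30, "wx": 0, "wy": 0, "wz": 0},
    {"tx": -23, "ty": -214, "tz": 0, "wx": 0, "wy": 0, "wz": 0},
    {"tx": -23, "ty": -214, "tz": -20, "wx": 0, "wy": 0, "wz": 0},
    {"tx": -23, "ty": -214, "tz": -36, "wx": 0, "wy": 0, "wz": 0},
    {"tx": -23, "ty": -214, "tz": -36, "wx": 0, "wy": 0, "wz": 0},
    {"tx": -23, "ty": -214, "tz": -36, "wx": 0, "wy": 0, "wz": 0},
  ],
  grip=50,
)

```text
clock: 7.3
position: [0.5157, 0.1802, 0.0772]
orientation: [-2.354, -2.079, 0.001]
ft_force: [0.8, 0.1, 1.0]
grip_width: 0.0502
```

```bash
python3 - <<'E'
from h import *
s=sensors.get_state();print(s['clock'],s['position'],s['ft_force'],s['grip_width'],s['joint_pos'])
snap('wrist','w4.png')
E
```

```text
7.3 [0.51573952 0.18023206 0.07724531] [0.82049721 0.08649447 1.02105338] 0.05016854935249787 [2.69100015e-01 4.32461817e-01 1.66001727e+00 1.23805010e-04
 1.05015562e+00 3.93087855e-01]
```

View pics/w4.png

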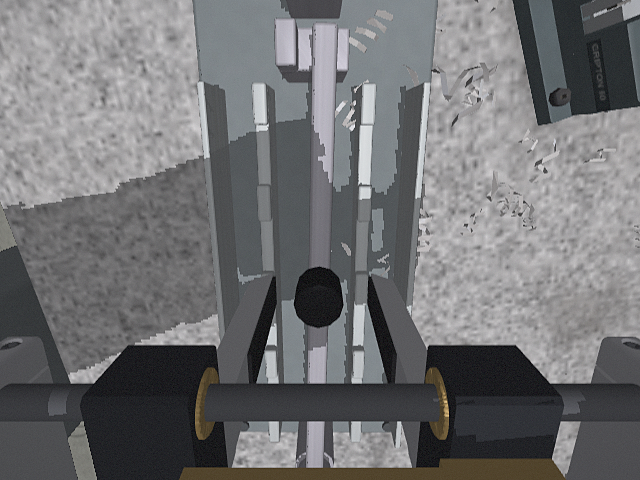

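```bash
python3 - <<'E'
from h import *
for u,v in((318,285),(318,290)):
  print(px2w('w4.png',u,v,.104))
h=np.array([.4929,.0346]);b0=.025
for b in np.r_[np.arange(.1,1.46,.09)]:
    d=150*np.array([np.sin(b+.1286)-np.sin(b0+.1286),np.cos(b+.1286)-np.cos(b0+.1286)])
    print('{"tx": %.0f, "ty": %.0f, "tz": 0, "wx": 0, "wy": 0, "wz": %.2f},'%(*d,-(b-b0)))
E
```

```text
[0.51606994 0.19527923 0.104     ]
[0.5157484  0.19275879 0.104     ]
{"tx": 11, "ty": -2, "tz": 0, "wx": 0, "wy": 0, "wz": -0.08},
{"tx": 24, "ty": -6, "tz": 0, "wx": 0, "wy": 0, "wz": -0.17},
{"tx": 37, "ty": -11, "tz": 0, "wx": 0, "wy": 0, "wz": -0.26},
{"tx": 49, "ty": -16, "tz": 0, "wx": 0, "wy": 0, "wz": -0.34},
{"tx": 60, "ty": -23, "tz": 0, "wx": 0, "wy": 0, "wz": -0.43},
{"tx": 71, "ty": -31, "tz": 0, "wx": 0, "wy": 0, "wz": -0.52},
{"tx": 81, "ty": -40, "tz": 0, "wx": 0, "wy": 0, "wz": -0.61},
{"tx": 91, "ty": -50, "tz": 0, "wx": 0, "wy": 0, "wz": -0.70},
{"tx": 99, "ty": -61, "tz": 0, "wx": 0, "wy": 0, "wz": -0.79},
{"tx": 106, "ty": -72, "tz": 0, "wx": 0, "wy": 0, "wz": -0.88},
{"tx": 113, "ty": -84, "tz": 0, "wx": 0, "wy": 0, "wz": -0.97},
{"tx": 118, "ty": -96, "tz": 0, "wx": 0, "wy": 0, "wz": -1.07},
{"tx": 122, "ty": -109, "tz": 0, "wx": 0, "wy": 0, "wz": -1.16},
{"tx": 125, "ty": -123, "tz": 0, "wx": 0, "wy": 0, "wz": -1.25},
{"tx": 127, "ty": -136, "tz": 0, "wx": 0, "wy": 0, "wz": -1.34},
{"tx": 127, "ty": -149, "tz": 0, "wx": 0, "wy": 0, "wz": -1.43},
```

>>> arm_command(
  commands=[
    {"tx": 0, "ty": 4, "tz": 0, "wx": 0, "wy": 0, "wz": 0},
    {"tx": 0, "ty": 4, "tz": 0, "wx": 0, "wy": 0, "wz": 0},
  ],
  grip=50,
)

```text
clock: 7.52
position: [0.5164, 0.1842, 0.0787]
orientation: [2.355, 2.078, 0.003]
ft_force: [-0.5, -1.4, 0.5]
grip_width: 0.0498
```

>>> arm_command(
  commands=[
    {"tx": 0, "ty": 0, "tz": 0, "wx": 0, "wy": 0, "wz": 0},
    {"tx": 0, "ty": 0, "tz": 0, "wx": 0, "wy": 0, "wz": 0},
    {"tx": 0, "ty": 0, "tz": 0, "wx": 0, "wy": 0, "wz": 0},
    {"tx": 0, "ty": 0, "tz": 0, "wx": 0, "wy": 0, "wz": 0},
    {"tx": 0, "ty": 0, "tz": 0, "wx": 0, "wy": 0, "wz": 0},
    {"tx": 0, "ty": 0, "tz": 0, "wx": 0, "wy": 0, "wz": 0},
  ],
  grip=16,
  grip_force=20,
)

```text
clock: 8.02
position: [0.5158, 0.1832, 0.0776]
orientation: [-2.356, -2.078, -0.0]
ft_force: [-1.3, 0.7, 2.7]
grip_width: 0.0238
```

>>> arm_command(
  commands=[
    {"tx": 11, "ty": -2, "tz": 0, "wx": 0, "wy": 0, "wz": -0.08},
    {"tx": 24, "ty": -6, "tz": 0, "wx": 0, "wy": 0, "wz": -0.17},
    {"tx": 37, "ty": -11, "tz": 0, "wx": 0, "wy": 0, "wz": -0.26},
    {"tx": 49, "ty": -16, "tz": 0, "wx": 0, "wy": 0, "wz": -0.34},
    {"tx": 60, "ty": -23, "tz": 0, "wx": 0, "wy": 0, "wz": -0.43},
    {"tx": 71, "ty": -31, "tz": 0, "wx": 0, "wy": 0, "wz": -0.52},
    {"tx": 81, "ty": -40, "tz": 0, "wx": 0, "wy": 0, "wz": -0.61},
    {"tx": 91, "ty": -50, "tz": 0, "wx": 0, "wy": 0, "wz": -0.7},
    {"tx": 99, "ty": -61, "tz": 0, "wx": 0, "wy": 0, "wz": -0.79},
    {"tx": 106, "ty": -72, "tz": 0, "wx": 0, "wy": 0, "wz": -0.88},
    {"tx": 113, "ty": -84, "tz": 0, "wx": 0, "wy": 0, "wz": -0.97},
    {"tx": 118, "ty": -96, "tz": 0, "wx": 0, "wy": 0, "wz": -1.07},
    {"tx": 122, "ty": -109, "tz": 0, "wx": 0, "wy": 0, "wz": -1.16},
    {"tx": 125, "ty": -123, "tz": 0, "wx": 0, "wy": 0, "wz": -1.25},
    {"tx": 127, "ty": -136, "tz": 0, "wx": 0, "wy": 0, "wz": -1.34},
    {"tx": 127, "ty": -143, "tz": 0, "wx": 0, "wy": 0, "wz": -1.39},
    {"tx": 127, "ty": -143, "tz": 0, "wx": 0, "wy": 0, "wz": -1.39},
    {"tx": 127, "ty": -143, "tz": 0, "wx": 0, "wy": 0, "wz": -1.39},
  ],
)

```text
clock: 9.52
position: [0.642, 0.0394, 0.0776]
orientation: [3.14, 0.086, -0.003]
ft_force: [-8.0, -2.1, 7.3]
grip_width: 0.0235
```

>>> arm_command(
  commands=[
    {"tx": 0, "ty": 0, "tz": 0, "wx": 0, "wy": 0, "wz": 0},
    {"tx": 0, "ty": 0, "tz": 0, "wx": 0, "wy": 0, "wz": 0},
    {"tx": 0, "ty": 0, "tz": 0, "wx": 0, "wy": 0, "wz": 0},
    {"tx": 0, "ty": 0, "tz": 0, "wx": 0, "wy": 0, "wz": 0},
    {"tx": 0, "ty": 0, "tz": 30, "wx": 0, "wy": 0, "wz": 0},
    {"tx": 0, "ty": 0, "tz": 100, "wx": 0, "wy": 0, "wz": 0},
    {"tx": 0, "ty": 0, "tz": 100, "wx": 0, "wy": 0, "wz": 0},
    {"tx": -240, "ty": -310, "tz": 270, "wx": 0, "wy": 0, "wz": 0},
    {"tx": -240, "ty": -310, "tz": 270, "wx": 0, "wy": 0, "wz": 0},
    {"tx": -240, "ty": -310, "tz": 270, "wx": 0, "wy": 0, "wz": 0},
    {"tx": -240, "ty": -310, "tz": 270, "wx": 0, "wy": 0, "wz": 0},
    {"tx": -240, "ty": -310, "tz": 270, "wx": 0, "wy": 0, "wz": 0},
    {"tx": -240, "ty": -310, "tz": 270, "wx": 0, "wy": 0, "wz": 0},
    {"tx": -240, "ty": -310, "tz": 270, "wx": 0, "wy": 0, "wz": 0},
    {"tx": -240, "ty": -310, "tz": 270, "wx": 0, "wy": 0, "wz": 0},
    {"tx": -240, "ty": -310, "tz": 270, "wx": 0, "wy": 0, "wz": 0},
    {"tx": -240, "ty": -310, "tz": 270, "wx": 0, "wy": 0, "wz": 0},
    {"tx": -240, "ty": -310, "tz": 270, "wx": 0, "wy": 0, "wz": 0},
    {"tx": -240, "ty": -310, "tz": 270, "wx": 0, "wy": 0, "wz": 0},
    {"tx": -240, "ty": -310, "tz": 270, "wx": 0, "wy": 0, "wz": 0},
  ],
  grip=50,
)

```text
clock: 11.18
position: [0.4029, -0.2696, 0.3471]
orientation: [-3.14, -0.086, -0.0]
ft_force: [0.0, 0.4, 0.7]
grip_width: 0.0502
```

```bash
cat >> h.py <<'E'
def stones(fn,roi=None,amax=123,show=True):
    a=cv2.imread('pics/'+fn); lab=cv2.cvtColor(a,cv2.COLOR_BGR2LAB).astype(int)
    m=((lab[...,1]<amax)&(lab[...,0]>50)).astype(np.uint8)
    if roi: k=np.zeros_like(m); x0,y0,x1,y1=roi; k[y0:y1,x0:x1]=1; m*=k
    m=cv2.morphologyEx(m,cv2.MORPH_OPEN,np.ones((3,3)))
    n,L,st,_=cv2.connectedComponentsWithStats(m)
    for i in range(1,n):
        if st[i,4]<60: continue
        uv=np.argwhere(L==i)[:,::-1]
        w=np.array([px2w(fn,u,v,.013)[:2] for u,v in uv])*1e3
        (c,wh,an)=cv2.minAreaRect(w.astype(np.float32))
        if wh[0]<wh[1]: an+=90
        print('px',uv.mean(0).round(),'xy mm',np.round(c,1),'size',np.round(sorted(wh),1),'len dir deg',round(an%180,1))
E
python3 - <<'E'
from h import *
snap('wrist','w5.png'); snap('top','top1.png'); s=sensors.get_state();print(s['clock'],s['position'],s['orientation'],s['joint_pos'])
stones('w5.png'); print(); stones('top1.png',(320,215,440,310))
A=cv2.imread('pics/w5.png')[:,:]; B=cv2.resize(cv2.imread('pics/top1.png')[140:320,100:480],(800,379)); 
cv2.imwrite('pics/m5.png',np.vstack([cv2.resize(A,(800,600))[:221+0] if 0 else cv2.resize(A,(294,220)).repeat(1,0) if 0 else B]))
E
```

```text
11.2833 [ 0.40338976 -0.2687977   0.34657675] [-3.13930513e+00 -8.94832940e-02  1.35864580e-03] [-6.63484660e-01  8.29333374e-02  1.45623976e+00  2.27411174e-04
  1.60373159e+00  8.50326094e-01]
px [404.  54.] xy mm [ 584.6 -366.5] size [24.8 99.9] len dir deg 113.7
px [281.  55.] xy mm [ 575.3 -207.4] size [24.9 99. ] len dir deg 89.2
px [269. 167.] xy mm [ 429.2 -192.7] size [24.7 99.8] len dir deg 111.6
px [382. 177.] xy mm [ 425.6 -354.7] size [24.8 99.7] len dir deg 70.5

px [411. 231.] xy mm [ 582.8 -364.1] size [24.5 99.2] len dir deg 112.9
px [356. 235.] xy mm [ 573.7 -204. ] size [20.5 93.2] len dir deg 88.4
px [353. 286.] xy mm [ 427.7 -190.3] size [24.2 96.5] len dir deg 111.6
```

View pics/w5.png

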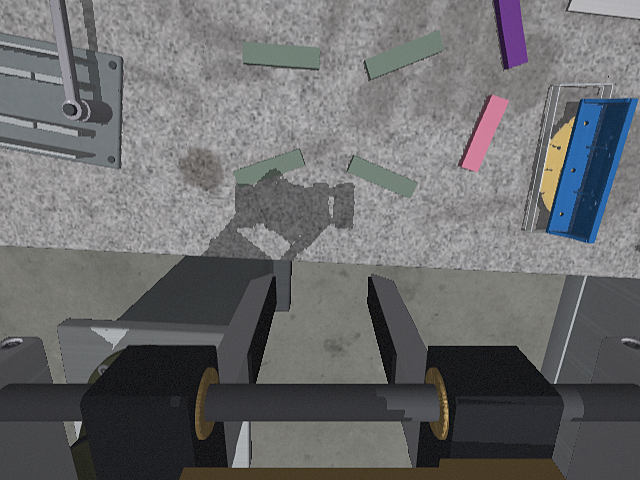

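View pics/m5.png

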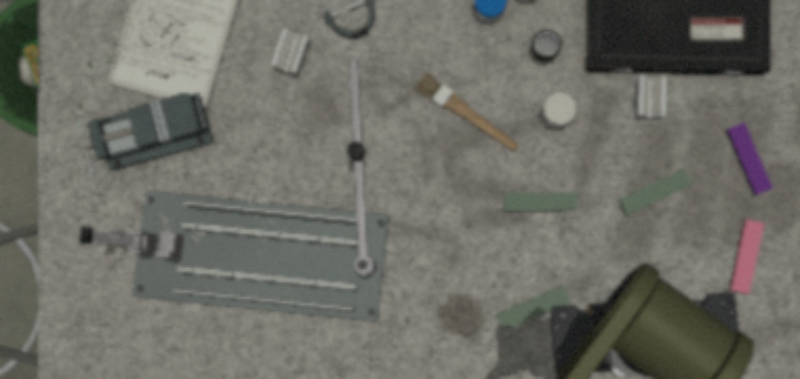

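Ten pictures viewed so far. The bar stands at about 1.4 rad and the latch lies back outward. All four green stones measure 25x100 mm, at wrist px (404,54), (281,55), (269,167) and (382,177). The purple and pink sticks are clearly separate. I'll pick stone B (575,-207) first.

>>> arm_command(
  commands=[
    {"tx": 172, "ty": 64, "tz": -240, "wx": 0, "wy": 0, "wz": 1.5},
    {"tx": 172, "ty": 64, "tz": -240, "wx": 0, "wy": 0, "wz": 1.5},
    {"tx": 172, "ty": 64, "tz": -240, "wx": 0, "wy": 0, "wz": 1.5},
    {"tx": 172, "ty": 64, "tz": -240, "wx": 0, "wy": 0, "wz": 1.5},
    {"tx": 172, "ty": 64, "tz": -240, "wx": 0, "wy": 0, "wz": 1.5},
    {"tx": 172, "ty": 64, "tz": -240, "wx": 0, "wy": 0, "wz": 1.5},
    {"tx": 172, "ty": 64, "tz": -240, "wx": 0, "wy": 0, "wz": 1.5},
    {"tx": 172, "ty": 64, "tz": -240, "wx": 0, "wy": 0, "wz": 1.5},
    {"tx": 172, "ty": 64, "tz": -240, "wx": 0, "wy": 0, "wz": 1.5},
    {"tx": 172, "ty": 64, "tz": -240, "wx": 0, "wy": 0, "wz": 1.5},
    {"tx": 172, "ty": 64, "tz": -240, "wx": 0, "wy": 0, "wz": 1.5},
    {"tx": 172, "ty": 64, "tz": -240, "wx": 0, "wy": 0, "wz": 1.5},
    {"tx": 172, "ty": 64, "tz": -240, "wx": 0, "wy": 0, "wz": 1.5},
    {"tx": 172, "ty": 64, "tz": -240, "wx": 0, "wy": 0, "wz": 1.5},
    {"tx": 172, "ty": 64, "tz": -275, "wx": 0, "wy": 0, "wz": 1.5},
    {"tx": 172, "ty": 64, "tz": -305, "wx": 0, "wy": 0, "wz": 1.5},
    {"tx": 172, "ty": 64, "tz": -330, "wx": 0, "wy": 0, "wz": 1.5},
    {"tx": 172, "ty": 64, "tz": -343, "wx": 0, "wy": 0, "wz": 1.5},
    {"tx": 172, "ty": 64, "tz": -343, "wx": 0, "wy": 0, "wz": 1.5},
  ],
  grip=55,
)

```text
clock: 12.87
position: [0.5741, -0.2049, 0.0022]
orientation: [-2.239, -2.2, 0.002]
ft_force: [-0.9, -0.1, -0.6]
grip_width: 0.0547
```

>>> arm_command(
  commands=[
    {"tx": 0, "ty": 0, "tz": 0, "wx": 0, "wy": 0, "wz": 0},
    {"tx": 0, "ty": 0, "tz": 0, "wx": 0, "wy": 0, "wz": 0},
    {"tx": 0, "ty": 0, "tz": 0, "wx": 0, "wy": 0, "wz": 0},
    {"tx": 0, "ty": 0, "tz": 0, "wx": 0, "wy": 0, "wz": 0},
    {"tx": 0, "ty": 0, "tz": 0, "wx": 0, "wy": 0, "wz": 0},
    {"tx": 0, "ty": 0, "tz": 0, "wx": 0, "wy": 0, "wz": 0},
    {"tx": 0, "ty": 0, "tz": 20, "wx": 0, "wy": 0, "wz": 0},
    {"tx": 0, "ty": 0, "tz": 40, "wx": 0, "wy": 0, "wz": 0},
  ],
  grip=18,
  grip_force=40,
)

```text
clock: 13.53
position: [0.574, -0.2055, 0.044]
orientation: [-2.237, -2.203, 0.002]
ft_force: [0.8, -0.4, -1.1]
grip_width: 0.0245
```

>>> arm_command(
  commands=[
    {"tx": 0, "ty": 0, "tz": 40, "wx": 0, "wy": 0, "wz": 0.1},
    {"tx": -10, "ty": 30, "tz": 80, "wx": 0, "wy": 0, "wz": 0.2},
    {"tx": -76, "ty": 288, "tz": 110, "wx": 0, "wy": 0, "wz": 1.457},
    {"tx": -76, "ty": 288, "tz": 110, "wx": 0, "wy": 0, "wz": 1.457},
    {"tx": -76, "ty": 288, "tz": 110, "wx": 0, "wy": 0, "wz": 1.457},
    {"tx": -76, "ty": 288, "tz": 110, "wx": 0, "wy": 0, "wz": 1.457},
    {"tx": -76, "ty": 288, "tz": 110, "wx": 0, "wy": 0, "wz": 1.457},
    {"tx": -76, "ty": 288, "tz": 110, "wx": 0, "wy": 0, "wz": 1.457},
    {"tx": -76, "ty": 288, "tz": 110, "wx": 0, "wy": 0, "wz": 1.457},
    {"tx": -76, "ty": 288, "tz": 110, "wx": 0, "wy": 0, "wz": 1.457},
    {"tx": -76, "ty": 288, "tz": 110, "wx": 0, "wy": 0, "wz": 1.457},
    {"tx": -76, "ty": 288, "tz": 110, "wx": 0, "wy": 0, "wz": 1.457},
    {"tx": -76, "ty": 288, "tz": 110, "wx": 0, "wy": 0, "wz": 1.457},
    {"tx": -76, "ty": 288, "tz": 110, "wx": 0, "wy": 0, "wz": 1.457},
    {"tx": -76, "ty": 288, "tz": 80, "wx": 0, "wy": 0, "wz": 1.457},
    {"tx": -76, "ty": 288, "tz": 50, "wx": 0, "wy": 0, "wz": 1.457},
    {"tx": -76, "ty": 288, "tz": 30, "wx": 0, "wy": 0, "wz": 1.457},
    {"tx": -76, "ty": 288, "tz": 20, "wx": 0, "wy": 0, "wz": 1.457},
    {"tx": -76, "ty": 288, "tz": 20, "wx": 0, "wy": 0, "wz": 1.457},
  ],
)

```text
clock: 15.12
position: [0.4978, 0.082, 0.0627]
orientation: [-0.207, -3.131, 0.001]
ft_force: [0.6, -0.6, -0.8]
grip_width: 0.0244
```

```bash
python3 - <<'E'
from h import *
s=sensors.get_state();print(s['clock'],s['position'],s['orientation'],s['ft_force'],s['grip_width'])
snap('wrist','w6.png')
E
```

```text
15.1167 [0.49782795 0.08199608 0.06273706] [-2.07063550e-01 -3.13144801e+00  7.62600892e-04] [ 0.60985832 -0.60171825 -0.79089049] 0.024355158477932633
```

View pics/w6.png

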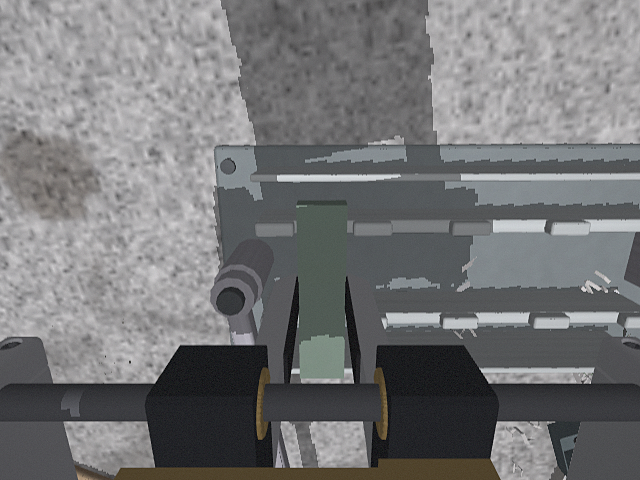

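```bash
python3 - <<'E'
from h import *
o=np.array([.5098,.1655]);yw=-.1286
f=lambda u,v,h:print((rot(yw).T@(px2w('w6.png',u,v,h)[:2]-o)*1e3).round(1))
f(322,205,.072);f(322,378,.072);f(293,228,.047);f(354,228,.047);f(323,300,.072)
E
```

```text
[-49.9 -83.7]
[ 49.2 -84. ]
[ -31.6 -100.1]
[-31.5 -65.6]
[  0.8 -83.3]
```

>>> arm_command(
  commands=[
    {"tx": 0, "ty": 1, "tz": -10, "wx": 0, "wy": 0, "wz": 0},
    {"tx": 0, "ty": 1, "tz": -16, "wx": 0, "wy": 0, "wz": 0},
    {"tx": 0, "ty": 1, "tz": -19, "wx": 0, "wy": 0, "wz": 0},
    {"tx": 0, "ty": 1, "tz": -19, "wx": 0, "wy": 0, "wz": 0},
    {"tx": 0, "ty": 1, "tz": -19, "wx": 0, "wy": 0, "wz": 0},
  ],
)

```text
clock: 15.58
position: [0.4989, 0.0832, 0.0456]
orientation: [0.202, 3.135, -0.0]
ft_force: [-0.3, 0.2, -1.7]
grip_width: 0.0244
```

>>> arm_command(
  commands=[
    {"tx": 0, "ty": 0, "tz": 0, "wx": 0, "wy": 0, "wz": 0},
    {"tx": 0, "ty": 0, "tz": 0, "wx": 0, "wy": 0, "wz": 0},
    {"tx": 0, "ty": 0, "tz": 0, "wx": 0, "wy": 0, "wz": 0},
    {"tx": 0, "ty": 0, "tz": 0, "wx": 0, "wy": 0, "wz": 0},
    {"tx": 0, "ty": 0, "tz": 20, "wx": 0, "wy": 0, "wz": 0},
    {"tx": 0, "ty": 0, "tz": 45, "wx": 0, "wy": 0, "wz": 0},
  ],
  grip=33,
)

```text
clock: 16.08
position: [0.4977, 0.0831, 0.0896]
orientation: [-0.202, -3.132, 0.001]
ft_force: [-0.4, 0.1, 1.2]
grip_width: 0.0328
```

>>> arm_command(
  commands=[
    {"tx": 0, "ty": 0, "tz": 30, "wx": 0, "wy": 0, "wz": 0},
    {"tx": 0, "ty": -20, "tz": 60, "wx": 0, "wy": 0, "wz": -0.1},
    {"tx": -70, "ty": -275, "tz": 60, "wx": 0, "wy": 0, "wz": -1.065},
    {"tx": -70, "ty": -275, "tz": 60, "wx": 0, "wy": 0, "wz": -1.065},
    {"tx": -70, "ty": -275, "tz": 60, "wx": 0, "wy": 0, "wz": -1.065},
    {"tx": -70, "ty": -275, "tz": 60, "wx": 0, "wy": 0, "wz": -1.065},
    {"tx": -70, "ty": -275, "tz": 60, "wx": 0, "wy": 0, "wz": -1.065},
    {"tx": -70, "ty": -275, "tz": 60, "wx": 0, "wy": 0, "wz": -1.065},
    {"tx": -70, "ty": -275, "tz": 60, "wx": 0, "wy": 0, "wz": -1.065},
    {"tx": -70, "ty": -275, "tz": 60, "wx": 0, "wy": 0, "wz": -1.065},
    {"tx": -70, "ty": -275, "tz": 60, "wx": 0, "wy": 0, "wz": -1.065},
    {"tx": -70, "ty": -275, "tz": 60, "wx": 0, "wy": 0, "wz": -1.065},
    {"tx": -70, "ty": -275, "tz": 60, "wx": 0, "wy": 0, "wz": -1.065},
  ],
  grip=55,
)

```text
clock: 17.17
position: [0.4289, -0.1913, 0.1505]
orientation: [1.761, 2.602, 0.0]
ft_force: [-0.0, 0.6, 0.3]
grip_width: 0.0549
```

```bash
python3 - <<'E'
from h import *
s=sensors.get_state();print(s['clock'],s['position'],s['orientation'],s['grip_width'])
snap('wrist','w7.png');stones('w7.png')
snap('scene','s7.png');print();stones('s7.png',(260,280,430,400))
print();stones('sc0.png',(260,280,430,400))
E
```

```text
17.1667 [ 0.42892875 -0.19133497  0.1504889 ] [1.76063442e+00 2.60182656e+00 4.56418138e-05] 0.05488859090530632
px [321. 252.] xy mm [ 438.6 -216.5] size [24.  47.8] len dir deg 111.2
px [273. 353.] xy mm [ 429.8 -341.8] size [24.7 72.1] len dir deg 70.1
px [393. 438.] xy mm [ 594.9 -390. ] size [24.8 47.9] len dir deg 112.5

px [302. 330.] xy mm [ 436.8 -216.6] size [29. 54.] len dir deg 115.0
px [397. 338.] xy mm [ 582.8 -367.7] size [27.9 98.7] len dir deg 112.7
px [340. 374.] xy mm [ 424.3 -357.3] size [ 26.6 101.9] len dir deg 70.0

px [346. 300.] xy mm [ 574.6 -209. ] size [ 28.9 101.9] len dir deg 88.7
px [293. 327.] xy mm [ 427.6 -196. ] size [ 28.6 101.1] len dir deg 111.2
px [396. 338.] xy mm [ 582.4 -368. ] size [28.9 98.2] len dir deg 112.0
px [340. 374.] xy mm [ 424.7 -356.9] size [ 25.7 101.7] len dir deg 70.3
```

>>> arm_command(
  commands=[
    {"tx": 0, "ty": 0, "tz": -40, "wx": 0, "wy": 0, "wz": 0},
    {"tx": 0, "ty": 0, "tz": -80, "wx": 0, "wy": 0, "wz": 0},
    {"tx": 0, "ty": 0, "tz": -115, "wx": 0, "wy": 0, "wz": 0},
    {"tx": 0, "ty": 0, "tz": -135, "wx": 0, "wy": 0, "wz": 0},
    {"tx": 0, "ty": 0, "tz": -146, "wx": 0, "wy": 0, "wz": 0},
    {"tx": 0, "ty": 0, "tz": -146, "wx": 0, "wy": 0, "wz": 0},
  ],
)

```text
clock: 17.77
position: [0.428, -0.191, 0.0028]
orientation: [-1.762, -2.597, 0.0]
ft_force: [-0.4, 0.1, 0.1]
grip_width: 0.0549
```

>>> arm_command(
  commands=[
    {"tx": 0, "ty": 0, "tz": 0, "wx": 0, "wy": 0, "wz": 0},
    {"tx": 0, "ty": 0, "tz": 0, "wx": 0, "wy": 0, "wz": 0},
    {"tx": 0, "ty": 0, "tz": 0, "wx": 0, "wy": 0, "wz": 0},
    {"tx": 0, "ty": 0, "tz": 0, "wx": 0, "wy": 0, "wz": 0},
    {"tx": 0, "ty": 0, "tz": 0, "wx": 0, "wy": 0, "wz": 0},
    {"tx": 0, "ty": 0, "tz": 0, "wx": 0, "wy": 0, "wz": 0},
    {"tx": 0, "ty": 0, "tz": 30, "wx": 0, "wy": 0, "wz": 0},
    {"tx": 0, "ty": 0, "tz": 60, "wx": 0, "wy": 0, "wz": 0},
  ],
  grip=18,
  grip_force=40,
)

```text
clock: 18.43
position: [0.4278, -0.1913, 0.0644]
orientation: [-1.764, -2.596, 0.001]
ft_force: [0.4, -0.5, -0.4]
grip_width: 0.0243
```

>>> arm_command(
  commands=[
    {"tx": 0, "ty": 0, "tz": 40, "wx": 0, "wy": 0, "wz": 0.1},
    {"tx": 0, "ty": 30, "tz": 80, "wx": 0, "wy": 0, "wz": 0.2},
    {"tx": 77, "ty": 331, "tz": 90, "wx": 0, "wy": 0, "wz": 1.065},
    {"tx": 77, "ty": 331, "tz": 90, "wx": 0, "wy": 0, "wz": 1.065},
    {"tx": 77, "ty": 331, "tz": 90, "wx": 0, "wy": 0, "wz": 1.065},
    {"tx": 77, "ty": 331, "tz": 90, "wx": 0, "wy": 0, "wz": 1.065},
    {"tx": 77, "ty": 331, "tz": 90, "wx": 0, "wy": 0, "wz": 1.065},
    {"tx": 77, "ty": 331, "tz": 90, "wx": 0, "wy": 0, "wz": 1.065},
    {"tx": 77, "ty": 331, "tz": 90, "wx": 0, "wy": 0, "wz": 1.065},
    {"tx": 77, "ty": 331, "tz": 90, "wx": 0, "wy": 0, "wz": 1.065},
    {"tx": 77, "ty": 331, "tz": 90, "wx": 0, "wy": 0, "wz": 1.065},
    {"tx": 77, "ty": 331, "tz": 90, "wx": 0, "wy": 0, "wz": 1.065},
    {"tx": 77, "ty": 331, "tz": 90, "wx": 0, "wy": 0, "wz": 1.065},
    {"tx": 77, "ty": 331, "tz": 60, "wx": 0, "wy": 0, "wz": 1.065},
    {"tx": 77, "ty": 331, "tz": 30, "wx": 0, "wy": 0, "wz": 1.065},
    {"tx": 77, "ty": 331, "tz": 10, "wx": 0, "wy": 0, "wz": 1.065},
    {"tx": 77, "ty": 331, "tz": 0, "wx": 0, "wy": 0, "wz": 1.065},
    {"tx": 77, "ty": 331, "tz": 0, "wx": 0, "wy": 0, "wz": 1.065},
  ],
)

```text
clock: 19.93
position: [0.5048, 0.138, 0.0628]
orientation: [-0.204, -3.132, 0.001]
ft_force: [-0.1, -0.2, -1.1]
grip_width: 0.0247
```

```bash
cat >> h.py <<'E'
def inrack(fn,roi,h=.072,amax=123):
    # green pixels in roi -> rack frame rect at height h
    o=np.array([.5098,.1655]);yw=-.1286
    a=cv2.imread('pics/'+fn); lab=cv2.cvtColor(a,cv2.COLOR_BGR2LAB).astype(int)
    m=(lab[...,1]<amax).astype(np.uint8); k=np.zeros_like(m); x0,y0,x1,y1=roi; k[y0:y1,x0:x1]=1
    m=cv2.morphologyEx(m*k,cv2.MORPH_OPEN,np.ones((3,3)))
    n,L,st,_=cv2.connectedComponentsWithStats(m)
    for i in range(1,n):
        if st[i,4]<150: continue
        uv=np.argwhere(L==i)[:,::-1]
        w=np.array([rot(yw).T@(px2w(fn,u,v,h)[:2]-o) for u,v in uv])*1e3
        c,wh,an=cv2.minAreaRect(w.astype(np.float32))
        if wh[0]<wh[1]: an+=90
        print('px',uv.min(0),uv.max(0),'rack xy',np.round(c,1),'size',np.round(sorted(wh),1),'deg',round(an%180,1),'xr',w[:,0].min().round(1),w[:,0].max().round(1))
E
python3 - <<'E'
from h import *
s=sensors.get_state();print(s['clock'],s['position'],s['orientation'],s['grip_width'])
snap('wrist','w8.png')
print('ref');inrack('w6.png',(0,150,640,390),.072);print('now');inrack('w8.png',(0,150,640,390),.072)
E
```

```text
19.9333 [0.50480465 0.13797492 0.06278802] [-2.04485444e-01 -3.13170328e+00  1.47113655e-03] 0.024708960330865472
ref
px [299 334] [344 377] rack xy [ 34.8 -84.2] size [24.7 27.5] deg 179.8 xr 21.0 48.5
now
px [196 200] [238 221] rack xy [-48.4 -78.5] size [10.2 20.2] deg 83.0 xr -52.7 -42.2
px [296 204] [318 219] rack xy [-46.9 -34.7] size [ 7.5 10.7] deg 89.9 xr -50.7 -43.2
px [209 312] [251 344] rack xy [ 17.2 -77.2] size [19.5 22.5] deg 89.9 xr 7.5 27.0
px [300 336] [344 376] rack xy [ 34.8 -27.6] size [24.4 25.6] deg 180.0 xr 22.0 47.6
```

>>> arm_command(
  commands=[
    {"tx": 1, "ty": 0, "tz": -10, "wx": 0, "wy": 0, "wz": 0},
    {"tx": 1, "ty": 0, "tz": -16, "wx": 0, "wy": 0, "wz": 0},
    {"tx": 1, "ty": 0, "tz": -19, "wx": 0, "wy": 0, "wz": 0},
    {"tx": 1, "ty": 0, "tz": -19, "wx": 0, "wy": 0, "wz": 0},
    {"tx": 1, "ty": 0, "tz": -19, "wx": 0, "wy": 0, "wz": 0},
  ],
)

```text
clock: 20.4
position: [0.5069, 0.1392, 0.0456]
orientation: [0.202, 3.135, 0.0]
ft_force: [-0.3, -0.1, -1.5]
grip_width: 0.0242
```

>>> arm_command(
  commands=[
    {"tx": 0, "ty": 0, "tz": 0, "wx": 0, "wy": 0, "wz": 0},
    {"tx": 0, "ty": 0, "tz": 0, "wx": 0, "wy": 0, "wz": 0},
    {"tx": 0, "ty": 0, "tz": 0, "wx": 0, "wy": 0, "wz": 0},
    {"tx": 0, "ty": 0, "tz": 0, "wx": 0, "wy": 0, "wz": 0},
    {"tx": 0, "ty": 0, "tz": 20, "wx": 0, "wy": 0, "wz": 0},
    {"tx": 0, "ty": 0, "tz": 45, "wx": 0, "wy": 0, "wz": 0},
  ],
  grip=33,
)

```text
clock: 20.9
position: [0.5057, 0.139, 0.0895]
orientation: [-0.202, -3.132, 0.001]
ft_force: [0.1, -0.4, -0.3]
grip_width: 0.0329
```

>>> arm_command(
  commands=[
    {"tx": 0, "ty": 0, "tz": 30, "wx": 0, "wy": 0, "wz": 0},
    {"tx": 0, "ty": -20, "tz": 60, "wx": 0, "wy": 0, "wz": -0.1},
    {"tx": 77, "ty": -505, "tz": 60, "wx": 0, "wy": 0, "wz": -1.03},
    {"tx": 77, "ty": -505, "tz": 60, "wx": 0, "wy": 0, "wz": -1.03},
    {"tx": 77, "ty": -505, "tz": 60, "wx": 0, "wy": 0, "wz": -1.03},
    {"tx": 77, "ty": -505, "tz": 60, "wx": 0, "wy": 0, "wz": -1.03},
    {"tx": 77, "ty": -505, "tz": 60, "wx": 0, "wy": 0, "wz": -1.03},
    {"tx": 77, "ty": -505, "tz": 60, "wx": 0, "wy": 0, "wz": -1.03},
    {"tx": 77, "ty": -505, "tz": 60, "wx": 0, "wy": 0, "wz": -1.03},
    {"tx": 77, "ty": -505, "tz": 60, "wx": 0, "wy": 0, "wz": -1.03},
    {"tx": 77, "ty": -505, "tz": 60, "wx": 0, "wy": 0, "wz": -1.03},
    {"tx": 77, "ty": -505, "tz": 60, "wx": 0, "wy": 0, "wz": -1.03},
    {"tx": 77, "ty": -505, "tz": 60, "wx": 0, "wy": 0, "wz": -1.03},
    {"tx": 77, "ty": -505, "tz": 60, "wx": 0, "wy": 0, "wz": -1.03},
    {"tx": 77, "ty": -505, "tz": 60, "wx": 0, "wy": 0, "wz": -1.03},
    {"tx": 77, "ty": -505, "tz": 60, "wx": 0, "wy": 0, "wz": -1.03},
    {"tx": 77, "ty": -505, "tz": 60, "wx": 0, "wy": 0, "wz": -1.03},
  ],
  grip=55,
)

```text
clock: 22.32
position: [0.5837, -0.3653, 0.1501]
orientation: [-1.72, -2.628, -0.0]
ft_force: [-0.5, -0.7, 0.3]
grip_width: 0.0551
```

```bash
python3 - <<'E'
from h import *
s=sensors.get_state();print(s['clock'],s['position'],s['orientation'],s['grip_width'])
snap('wrist','w9.png');stones('w9.png')
snap('scene','s9.png');print();stones('s9.png',(260,280,430,400))
E
```

```text
22.3167 [ 0.5836627  -0.36527311  0.15010301] [-1.71961855e+00 -2.62832324e+00 -2.98516482e-04] 0.05509304027145199
px [136. 180.] xy mm [ 417.1 -395.2] size [ 25.4 100.5] len dir deg 70.6
px [322. 252.] xy mm [ 594.9 -389.6] size [24.1 49.6] len dir deg 113.0

px [384. 334.] xy mm [ 570.9 -340.5] size [22.2 33.4] len dir deg 110.6
px [407. 342.] xy mm [ 593.1 -388.9] size [25.8 53.7] len dir deg 116.4
px [347. 384.] xy mm [ 419.2 -387.8] size [26.5 82.4] len dir deg 69.8
```

Stone D has been knocked to about (417,-395). A hasn't moved, so I'll grasp A now.

>>> arm_command(
  commands=[
    {"tx": 1, "ty": 0, "tz": -40, "wx": 0, "wy": 0, "wz": 0},
    {"tx": 1, "ty": 0, "tz": -80, "wx": 0, "wy": 0, "wz": 0},
    {"tx": 1, "ty": 0, "tz": -115, "wx": 0, "wy": 0, "wz": 0},
    {"tx": 1, "ty": 0, "tz": -135, "wx": 0, "wy": 0, "wz": 0},
    {"tx": 1, "ty": 0, "tz": -146, "wx": 0, "wy": 0, "wz": 0},
    {"tx": 1, "ty": 0, "tz": -146, "wx": 0, "wy": 0, "wz": 0},
  ],
)

```text
clock: 22.92
position: [0.5843, -0.3644, 0.0027]
orientation: [-1.717, -2.627, -0.0]
ft_force: [-0.1, 0.2, 1.0]
grip_width: 0.0548
```

>>> arm_command(
  commands=[
    {"tx": 0, "ty": 0, "tz": 0, "wx": 0, "wy": 0, "wz": 0},
    {"tx": 0, "ty": 0, "tz": 0, "wx": 0, "wy": 0, "wz": 0},
    {"tx": 0, "ty": 0, "tz": 0, "wx": 0, "wy": 0, "wz": 0},
    {"tx": 0, "ty": 0, "tz": 0, "wx": 0, "wy": 0, "wz": 0},
    {"tx": 0, "ty": 0, "tz": 0, "wx": 0, "wy": 0, "wz": 0},
    {"tx": 0, "ty": 0, "tz": 0, "wx": 0, "wy": 0, "wz": 0},
    {"tx": 0, "ty": 0, "tz": 30, "wx": 0, "wy": 0, "wz": 0},
    {"tx": 0, "ty": 0, "tz": 60, "wx": 0, "wy": 0, "wz": 0},
  ],
  grip=18,
  grip_force=40,
)

```text
clock: 23.58
position: [0.5838, -0.3652, 0.0635]
orientation: [-1.718, -2.626, -0.0]
ft_force: [0.4, -0.3, -0.2]
grip_width: 0.0242
```

>>> arm_command(
  commands=[
    {"tx": 0, "ty": 0, "tz": 40, "wx": 0, "wy": 0, "wz": 0.1},
    {"tx": 0, "ty": 30, "tz": 80, "wx": 0, "wy": 0, "wz": 0.2},
    {"tx": -71, "ty": 560, "tz": 90, "wx": 0, "wy": 0, "wz": 1.03},
    {"tx": -71, "ty": 560, "tz": 90, "wx": 0, "wy": 0, "wz": 1.03},
    {"tx": -71, "ty": 560, "tz": 90, "wx": 0, "wy": 0, "wz": 1.03},
    {"tx": -71, "ty": 560, "tz": 90, "wx": 0, "wy": 0, "wz": 1.03},
    {"tx": -71, "ty": 560, "tz": 90, "wx": 0, "wy": 0, "wz": 1.03},
    {"tx": -71, "ty": 560, "tz": 90, "wx": 0, "wy": 0, "wz": 1.03},
    {"tx": -71, "ty": 560, "tz": 90, "wx": 0, "wy": 0, "wz": 1.03},
    {"tx": -71, "ty": 560, "tz": 90, "wx": 0, "wy": 0, "wz": 1.03},
    {"tx": -71, "ty": 560, "tz": 90, "wx": 0, "wy": 0, "wz": 1.03},
    {"tx": -71, "ty": 560, "tz": 90, "wx": 0, "wy": 0, "wz": 1.03},
    {"tx": -71, "ty": 560, "tz": 90, "wx": 0, "wy": 0, "wz": 1.03},
    {"tx": -71, "ty": 560, "tz": 90, "wx": 0, "wy": 0, "wz": 1.03},
    {"tx": -71, "ty": 560, "tz": 90, "wx": 0, "wy": 0, "wz": 1.03},
    {"tx": -71, "ty": 560, "tz": 90, "wx": 0, "wy": 0, "wz": 1.03},
    {"tx": -71, "ty": 560, "tz": 90, "wx": 0, "wy": 0, "wz": 1.03},
    {"tx": -71, "ty": 560, "tz": 90, "wx": 0, "wy": 0, "wz": 1.03},
  ],
)

```text
clock: 25.08
position: [0.5137, 0.1938, 0.1544]
orientation: [-0.202, -3.135, 0.0]
ft_force: [0.5, 0.4, -1.8]
grip_width: 0.0242
```

>>> arm_command(
  commands=[
    {"tx": 0, "ty": 0, "tz": -30, "wx": 0, "wy": 0, "wz": 0},
    {"tx": 0, "ty": 0, "tz": -60, "wx": 0, "wy": 0, "wz": 0},
    {"tx": 0, "ty": 0, "tz": -80, "wx": 0, "wy": 0, "wz": 0},
    {"tx": 0, "ty": 0, "tz": -90, "wx": 0, "wy": 0, "wz": 0},
    {"tx": 0, "ty": 0, "tz": -90, "wx": 0, "wy": 0, "wz": 0},
  ],
)

```text
clock: 25.5
position: [0.5132, 0.1927, 0.0626]
orientation: [-0.205, -3.132, 0.002]
ft_force: [0.4, -1.2, -1.2]
grip_width: 0.0245
```

```bash
python3 - <<'E'
from h import *
s=sensors.get_state();print(s['clock'],s['position'],s['orientation'],s['grip_width'])
snap('wrist','w10.png')
inrack('w10.png',(0,150,640,390),.072)
E
```

```text
25.5 [0.51316737 0.19272544 0.06261855] [-2.04721242e-01 -3.13173078e+00  1.98209112e-03] 0.024467929849856546
px [ 92 198] [161 359] rack xy [ -7.5 -71.4] size [23.2 90.1] deg 0.0 xr -52.5 37.6
px [198 198] [224 208] rack xy [-50.  -25.7] size [ 4.9 12.6] deg 89.9 xr -52.4 -47.5
px [296 203] [319 214] rack xy [-47.2  21. ] size [ 5.4 11.2] deg 89.9 xr -49.9 -44.5
px [211 312] [253 344] rack xy [ 18.4 -20.7] size [19.4 22.6] deg 90.0 xr 8.7 28.1
px [300 337] [344 376] rack xy [36.3 27.7] size [24.1 25.2] deg 179.3 xr 23.8 48.8
```

Good: y=27.7, ends −49.9 to 48.8. I'll lower it and release.

>>> arm_command(
  commands=[
    {"tx": 0, "ty": 0, "tz": -10, "wx": 0, "wy": 0, "wz": 0},
    {"tx": 0, "ty": 1, "tz": -16, "wx": 0, "wy": 0, "wz": 0},
    {"tx": 0, "ty": 1, "tz": -19, "wx": 0, "wy": 0, "wz": 0},
    {"tx": 0, "ty": 1, "tz": -19, "wx": 0, "wy": 0, "wz": 0},
    {"tx": 0, "ty": 1, "tz": -19, "wx": 0, "wy": 0, "wz": 0},
  ],
)

```text
clock: 25.97
position: [0.514, 0.1953, 0.0457]
orientation: [0.202, 3.135, 0.0]
ft_force: [0.1, 0.1, -0.9]
grip_width: 0.0242
```

>>> arm_command(
  commands=[
    {"tx": 0, "ty": 0, "tz": 0, "wx": 0, "wy": 0, "wz": 0},
    {"tx": 0, "ty": 0, "tz": 0, "wx": 0, "wy": 0, "wz": 0},
    {"tx": 0, "ty": 0, "tz": 0, "wx": 0, "wy": 0, "wz": 0},
    {"tx": 0, "ty": 0, "tz": 0, "wx": 0, "wy": 0, "wz": 0},
    {"tx": 0, "ty": 0, "tz": 20, "wx": 0, "wy": 0, "wz": 0},
    {"tx": 0, "ty": 0, "tz": 45, "wx": 0, "wy": 0, "wz": 0},
  ],
  grip=33,
)

```text
clock: 26.47
position: [0.5128, 0.1949, 0.0894]
orientation: [-0.202, -3.132, 0.002]
ft_force: [0.3, 0.4, 0.1]
grip_width: 0.0327
```

>>> arm_command(
  commands=[
    {"tx": 0, "ty": 0, "tz": 30, "wx": 0, "wy": 0, "wz": 0},
    {"tx": 0, "ty": -20, "tz": 60, "wx": 0, "wy": 0, "wz": -0.1},
    {"tx": -97, "ty": -590, "tz": 60, "wx": 0, "wy": 0, "wz": -1.78},
    {"tx": -97, "ty": -590, "tz": 60, "wx": 0, "wy": 0, "wz": -1.78},
    {"tx": -97, "ty": -590, "tz": 60, "wx": 0, "wy": 0, "wz": -1.78},
    {"tx": -97, "ty": -590, "tz": 60, "wx": 0, "wy": 0, "wz": -1.78},
    {"tx": -97, "ty": -590, "tz": 60, "wx": 0, "wy": 0, "wz": -1.78},
    {"tx": -97, "ty": -590, "tz": 60, "wx": 0, "wy": 0, "wz": -1.78},
    {"tx": -97, "ty": -590, "tz": 60, "wx": 0, "wy": 0, "wz": -1.78},
    {"tx": -97, "ty": -590, "tz": 60, "wx": 0, "wy": 0, "wz": -1.78},
    {"tx": -97, "ty": -590, "tz": 60, "wx": 0, "wy": 0, "wz": -1.78},
    {"tx": -97, "ty": -590, "tz": 60, "wx": 0, "wy": 0, "wz": -1.78},
    {"tx": -97, "ty": -590, "tz": 60, "wx": 0, "wy": 0, "wz": -1.78},
    {"tx": -97, "ty": -590, "tz": 60, "wx": 0, "wy": 0, "wz": -1.78},
    {"tx": -97, "ty": -590, "tz": 60, "wx": 0, "wy": 0, "wz": -1.78},
    {"tx": -97, "ty": -590, "tz": 60, "wx": 0, "wy": 0, "wz": -1.78},
    {"tx": -97, "ty": -590, "tz": 60, "wx": 0, "wy": 0, "wz": -1.78},
    {"tx": -97, "ty": -590, "tz": 60, "wx": 0, "wy": 0, "wz": -1.78},
    {"tx": -97, "ty": -590, "tz": 60, "wx": 0, "wy": 0, "wz": -1.78},
  ],
  grip=55,
)

```text
clock: 28.05
position: [0.4167, -0.3943, 0.1502]
orientation: [-2.562, -1.817, -0.0]
ft_force: [-0.4, 1.2, 0.9]
grip_width: 0.0548
```

```bash
python3 - <<'E'
from h import *
s=sensors.get_state();print(s['clock'],s['position'],s['orientation'],s['grip_width'])
snap('wrist','w11.png');stones('w11.png')
snap('scene','s11.png');print();stones('s11.png',(260,280,430,420))
E
```

```text
28.05 [ 0.41673793 -0.39433643  0.15023109] [-2.56243935e+00 -1.81656537e+00 -3.12950963e-05] 0.05483996060883615
px [322. 258.] xy mm [ 406.6 -424.7] size [24.5 37. ] len dir deg 70.1

px [350. 390.] xy mm [ 415.4 -398.3] size [ 26.3 101.7] len dir deg 71.7
```

View pics/w11.png

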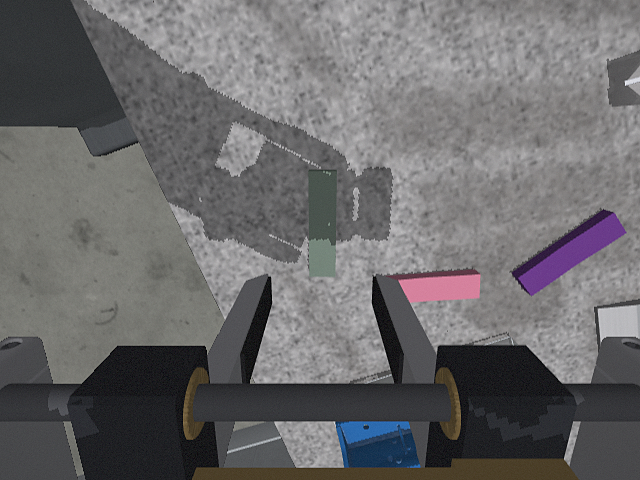

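```bash
python3 - <<'E'
from h import *
f='w11.png'
a,b=px2w(f,322,170,.013),px2w(f,322,277,.013)
print(a,b,np.linalg.norm(a-b),(a+b)/2, w2px(f,[.417,-.395,.013]))
for q in((392,277),(398,302),(480,272),(480,298)):
    p=px2w(f,*q,.013); d=(p-[.417,-.395,.013])[:2]*1e3
    j=np.deg2rad(-19.4); print(p.round(3),'along jaw',d@[np.cos(j),np.sin(j)],'along len',d@[-np.sin(j),np.cos(j)])
E
```

```text
[ 0.4336     -0.34763719  0.013     ] [ 0.40013693 -0.44313519  0.013     ] 0.10119112829419397 [ 0.41686846 -0.39538619  0.013     ] [321.9960905  225.44833026]
[ 0.463 -0.465  0.013] along jaw 66.98791364961464 along len -50.9241381461695
[ 0.461 -0.493  0.013] along jaw 74.37838825054097 along len -77.33273322927279
[ 0.544 -0.488  0.013] along jaw 150.43202779847033 along len -45.67910447423718
[ 0.538 -0.515  0.013] along jaw 153.9381140135045 along len -72.93257183656154
```

The stone centre is at (416.9,−395.4), right under the tool, and the pink stick is 67 mm or more clear along the jaw axis. Descending.

>>> arm_command(
  commands=[
    {"tx": 0, "ty": 0, "tz": -40, "wx": 0, "wy": 0, "wz": 0},
    {"tx": 0, "ty": 0, "tz": -80, "wx": 0, "wy": 0, "wz": 0},
    {"tx": 0, "ty": 0, "tz": -115, "wx": 0, "wy": 0, "wz": 0},
    {"tx": 0, "ty": 0, "tz": -135, "wx": 0, "wy": 0, "wz": 0},
    {"tx": 0, "ty": 0, "tz": -146, "wx": 0, "wy": 0, "wz": 0},
    {"tx": 0, "ty": 0, "tz": -146, "wx": 0, "wy": 0, "wz": 0},
  ],
)

```text
clock: 28.65
position: [0.4165, -0.3934, 0.0028]
orientation: [-2.56, -1.816, 0.001]
ft_force: [0.1, -0.7, 0.6]
grip_width: 0.055
```

>>> arm_command(
  commands=[
    {"tx": 0, "ty": 0, "tz": 0, "wx": 0, "wy": 0, "wz": 0},
    {"tx": 0, "ty": 0, "tz": 0, "wx": 0, "wy": 0, "wz": 0},
    {"tx": 0, "ty": 0, "tz": 0, "wx": 0, "wy": 0, "wz": 0},
    {"tx": 0, "ty": 0, "tz": 0, "wx": 0, "wy": 0, "wz": 0},
    {"tx": 0, "ty": 0, "tz": 0, "wx": 0, "wy": 0, "wz": 0},
    {"tx": 0, "ty": 0, "tz": 0, "wx": 0, "wy": 0, "wz": 0},
    {"tx": 0, "ty": 0, "tz": 30, "wx": 0, "wy": 0, "wz": 0},
    {"tx": 0, "ty": 0, "tz": 60, "wx": 0, "wy": 0, "wz": 0},
  ],
  grip=18,
  grip_force=40,
)

```text
clock: 29.32
position: [0.416, -0.394, 0.064]
orientation: [-2.561, -1.814, 0.001]
ft_force: [0.7, -1.4, -2.1]
grip_width: 0.0242
```

>>> arm_command(
  commands=[
    {"tx": 0, "ty": 0, "tz": 40, "wx": 0, "wy": 0, "wz": 0.1},
    {"tx": 0, "ty": 30, "tz": 80, "wx": 0, "wy": 0, "wz": 0.2},
    {"tx": 104, "ty": 645, "tz": 95, "wx": 0, "wy": 0, "wz": 1.78},
    {"tx": 104, "ty": 645, "tz": 95, "wx": 0, "wy": 0, "wz": 1.78},
    {"tx": 104, "ty": 645, "tz": 95, "wx": 0, "wy": 0, "wz": 1.78},
    {"tx": 104, "ty": 645, "tz": 95, "wx": 0, "wy": 0, "wz": 1.78},
    {"tx": 104, "ty": 645, "tz": 95, "wx": 0, "wy": 0, "wz": 1.78},
    {"tx": 104, "ty": 645, "tz": 95, "wx": 0, "wy": 0, "wz": 1.78},
    {"tx": 104, "ty": 645, "tz": 95, "wx": 0, "wy": 0, "wz": 1.78},
    {"tx": 104, "ty": 645, "tz": 95, "wx": 0, "wy": 0, "wz": 1.78},
    {"tx": 104, "ty": 645, "tz": 95, "wx": 0, "wy": 0, "wz": 1.78},
    {"tx": 104, "ty": 645, "tz": 95, "wx": 0, "wy": 0, "wz": 1.78},
    {"tx": 104, "ty": 645, "tz": 95, "wx": 0, "wy": 0, "wz": 1.78},
    {"tx": 104, "ty": 645, "tz": 95, "wx": 0, "wy": 0, "wz": 1.78},
    {"tx": 104, "ty": 645, "tz": 95, "wx": 0, "wy": 0, "wz": 1.78},
    {"tx": 104, "ty": 645, "tz": 95, "wx": 0, "wy": 0, "wz": 1.78},
    {"tx": 104, "ty": 645, "tz": 95, "wx": 0, "wy": 0, "wz": 1.78},
    {"tx": 104, "ty": 645, "tz": 95, "wx": 0, "wy": 0, "wz": 1.78},
    {"tx": 104, "ty": 645, "tz": 95, "wx": 0, "wy": 0, "wz": 1.78},
    {"tx": 104, "ty": 645, "tz": 95, "wx": 0, "wy": 0, "wz": 1.78},
  ],
)

```text
clock: 30.98
position: [0.5205, 0.2498, 0.1591]
orientation: [-0.201, -3.134, 0.001]
ft_force: [0.3, 0.2, -0.4]
grip_width: 0.0243
```

>>> arm_command(
  commands=[
    {"tx": 0, "ty": 0, "tz": -30, "wx": 0, "wy": 0, "wz": 0},
    {"tx": 0, "ty": 0, "tz": -60, "wx": 0, "wy": 0, "wz": 0},
    {"tx": 0, "ty": 0, "tz": -85, "wx": 0, "wy": 0, "wz": 0},
    {"tx": 0, "ty": 0, "tz": -95, "wx": 0, "wy": 0, "wz": 0},
    {"tx": 0, "ty": 0, "tz": -95, "wx": 0, "wy": 0, "wz": 0},
  ],
)

```text
clock: 31.4
position: [0.5199, 0.2485, 0.0626]
orientation: [-0.204, -3.131, 0.003]
ft_force: [-0.4, -0.9, -1.6]
grip_width: 0.0244
```

```bash
python3 - <<'E'
from h import *
s=sensors.get_state();print(s['clock'],s['position'],s['orientation'],s['grip_width'],s['ft_force'])
snap('wrist','w12.png')
inrack('w12.png',(0,150,640,390),.072)
E
```

```text
31.4 [0.5198997  0.24849045 0.06260953] [-2.04449500e-01 -3.13149210e+00  2.76324258e-03] 0.024439190524078874 [-0.38134283 -0.94254636 -1.59241675]
px [  0 199] [ 70 360] rack xy [ -7.4 -65.6] size [23.3 90.4] deg 179.7 xr -52.6 37.8
px [ 93 199] [162 360] rack xy [ -7.3 -14.9] size [23.3 90.3] deg 0.0 xr -52.5 37.8
px [296 203] [325 220] rack xy [-46.2  78.6] size [ 8.5 14.1] deg 89.9 xr -50.4 -41.9
px [205 253] [225 272] rack xy [-20.2  29. ] size [ 8.2 10.9] deg 141.0 xr -24.9 -14.6
px [211 311] [253 344] rack xy [17.6 35.7] size [20.  22.6] deg 90.0 xr 7.6 27.7
px [300 343] [343 376] rack xy [37.7 83.8] size [21.2 24.1] deg 90.0 xr 27.1 48.3
```

>>> arm_command(
  commands=[
    {"tx": 0, "ty": 0, "tz": -10, "wx": 0, "wy": 0, "wz": 0},
    {"tx": 0, "ty": 0, "tz": -16, "wx": 0, "wy": 0, "wz": 0},
    {"tx": 0, "ty": 0, "tz": -19, "wx": 0, "wy": 0, "wz": 0},
    {"tx": 0, "ty": 0, "tz": -19, "wx": 0, "wy": 0, "wz": 0},
    {"tx": 0, "ty": 0, "tz": -19, "wx": 0, "wy": 0, "wz": 0},
  ],
)

```text
clock: 31.87
position: [0.5209, 0.2503, 0.0457]
orientation: [0.202, 3.135, 0.0]
ft_force: [0.0, 0.4, -1.6]
grip_width: 0.0245
```

>>> arm_command(
  commands=[
    {"tx": 0, "ty": 0, "tz": 0, "wx": 0, "wy": 0, "wz": 0},
    {"tx": 0, "ty": 0, "tz": 0, "wx": 0, "wy": 0, "wz": 0},
    {"tx": 0, "ty": 0, "tz": 0, "wx": 0, "wy": 0, "wz": 0},
    {"tx": 0, "ty": 0, "tz": 0, "wx": 0, "wy": 0, "wz": 0},
    {"tx": 0, "ty": 0, "tz": 20, "wx": 0, "wy": 0, "wz": 0},
    {"tx": 0, "ty": 0, "tz": 45, "wx": 0, "wy": 0, "wz": 0},
    {"tx": 40, "ty": -60, "tz": 240, "wx": 0, "wy": 0, "wz": 0},
    {"tx": 40, "ty": -60, "tz": 240, "wx": 0, "wy": 0, "wz": 0},
    {"tx": 40, "ty": -60, "tz": 240, "wx": 0, "wy": 0, "wz": 0},
    {"tx": 40, "ty": -60, "tz": 240, "wx": 0, "wy": 0, "wz": 0},
    {"tx": 40, "ty": -60, "tz": 240, "wx": 0, "wy": 0, "wz": 0},
    {"tx": 40, "ty": -60, "tz": 240, "wx": 0, "wy": 0, "wz": 0},
    {"tx": 40, "ty": -60, "tz": 240, "wx": 0, "wy": 0, "wz": 0},
    {"tx": 40, "ty": -60, "tz": 240, "wx": 0, "wy": 0, "wz": 0},
  ],
  grip=33,
)

```text
clock: 33.03
position: [0.5604, 0.1902, 0.2844]
orientation: [-0.202, -3.134, 0.001]
ft_force: [-0.2, -0.5, -0.5]
grip_width: 0.0327
```

```bash
python3 - <<'E'
from h import *
s=sensors.get_state();print(s['clock'],s['position'],s['orientation'],s['grip_width'])
snap('wrist','w13.png');inrack('w13.png',(0,0,640,400),.053)
E
```

```text
33.0333 [0.56042215 0.1902405  0.28435794] [-2.02248177e-01 -3.13381369e+00  6.29340587e-04] 0.03274926072031368
px [360 117] [372 134] rack xy [-40.3  79.9] size [13.2 17.9] deg 1.8 xr -49.1 -31.3
px [206 118] [234 207] rack xy [  1.3 -82.7] size [25.  98.8] deg 180.0 xr -48.1 50.7
px [258 118] [281 207] rack xy [  1.3 -26.1] size [24.9 98.8] deg 0.0 xr -48.1 50.7
px [310 118] [332 153] rack xy [-29.5  30.5] size [24.1 37.4] deg 179.5 xr -48.1 -10.9
```

View pics/w13.png

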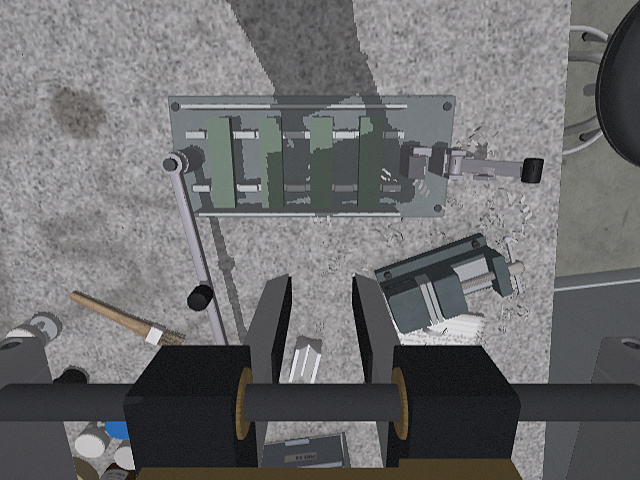

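Thirteen pictures viewed. The four stones lie side by side in the four slots (px (222,160), (270,160), (320,160), (370,160)). The latch is open, with its barrel at (532,170), and the knob is at (200,297).

```bash
python3 - <<'E'
from h import *
for q in((200,296),(203,299)): print(px2w('w13.png',*q,.104))
print(px2w('w13.png',174,161,.073), px2w('w13.png',532,170,.125))
E
```

```text
[0.6354153  0.04533734 0.104     ]
[0.63941695 0.04780977 0.104     ]
[0.48974118 0.04008881 0.073     ] [0.53913999 0.39163905 0.125     ]
```

>>> arm_command(
  commands=[
    {"tx": 82, "ty": -150, "tz": -115, "wx": 0, "wy": 0, "wz": -2.957},
    {"tx": 82, "ty": -150, "tz": -115, "wx": 0, "wy": 0, "wz": -2.957},
    {"tx": 82, "ty": -150, "tz": -115, "wx": 0, "wy": 0, "wz": -2.957},
    {"tx": 82, "ty": -150, "tz": -115, "wx": 0, "wy": 0, "wz": -2.957},
    {"tx": 82, "ty": -150, "tz": -115, "wx": 0, "wy": 0, "wz": -2.957},
    {"tx": 82, "ty": -150, "tz": -115, "wx": 0, "wy": 0, "wz": -2.957},
    {"tx": 82, "ty": -150, "tz": -115, "wx": 0, "wy": 0, "wz": -2.957},
    {"tx": 82, "ty": -150, "tz": -115, "wx": 0, "wy": 0, "wz": -2.957},
    {"tx": 82, "ty": -150, "tz": -115, "wx": 0, "wy": 0, "wz": -2.957},
    {"tx": 82, "ty": -150, "tz": -115, "wx": 0, "wy": 0, "wz": -2.957},
    {"tx": 82, "ty": -150, "tz": -115, "wx": 0, "wy": 0, "wz": -2.957},
    {"tx": 82, "ty": -150, "tz": -115, "wx": 0, "wy": 0, "wz": -2.957},
    {"tx": 82, "ty": -150, "tz": -115, "wx": 0, "wy": 0, "wz": -2.957},
    {"tx": 82, "ty": -150, "tz": -115, "wx": 0, "wy": 0, "wz": -2.957},
    {"tx": 82, "ty": -150, "tz": -115, "wx": 0, "wy": 0, "wz": -2.957},
    {"tx": 82, "ty": -150, "tz": -115, "wx": 0, "wy": 0, "wz": -2.957},
    {"tx": 82, "ty": -150, "tz": -115, "wx": 0, "wy": 0, "wz": -2.957},
    {"tx": 82, "ty": -150, "tz": -115, "wx": 0, "wy": 0, "wz": -2.957},
    {"tx": 82, "ty": -150, "tz": -115, "wx": 0, "wy": 0, "wz": -2.957},
    {"tx": 82, "ty": -150, "tz": -115, "wx": 0, "wy": 0, "wz": -2.957},
  ],
  grip=55,
)

```text
clock: 34.75
position: [0.642, 0.0408, 0.1686]
orientation: [-3.04, -0.788, 0.004]
ft_force: [0.0, -0.2, 0.7]
grip_width: 0.0549
```

>>> arm_command(
  commands=[
    {"tx": -1, "ty": 1, "tz": 0, "wx": 0, "wy": 0, "wz": -0.44},
    {"tx": -1, "ty": 1, "tz": 0, "wx": 0, "wy": 0, "wz": -0.44},
    {"tx": -1, "ty": 1, "tz": 0, "wx": 0, "wy": 0, "wz": -0.44},
    {"tx": -1, "ty": 1, "tz": 0, "wx": 0, "wy": 0, "wz": -0.44},
    {"tx": -1, "ty": 1, "tz": -30, "wx": 0, "wy": 0, "wz": -0.44},
    {"tx": -1, "ty": 1, "tz": -50, "wx": 0, "wy": 0, "wz": -0.44},
    {"tx": -1, "ty": 1, "tz": -75, "wx": 0, "wy": 0, "wz": -0.44},
    {"tx": -1, "ty": 1, "tz": -93, "wx": 0, "wy": 0, "wz": -0.44},
    {"tx": -1, "ty": 1, "tz": -93, "wx": 0, "wy": 0, "wz": -0.44},
  ],
)

```text
clock: 35.5
position: [0.6389, 0.0417, 0.0718]
orientation: [-3.139, -0.115, 0.014]
ft_force: [0.1, -0.6, -0.5]
grip_width: 0.055
```

>>> arm_command(
  commands=[
    {"tx": 0, "ty": 0, "tz": 0, "wx": 0, "wy": 0, "wz": 0},
    {"tx": 0, "ty": 0, "tz": 0, "wx": 0, "wy": 0, "wz": 0},
    {"tx": 0, "ty": 0, "tz": 0, "wx": 0, "wy": 0, "wz": 0},
    {"tx": 0, "ty": 0, "tz": 0, "wx": 0, "wy": 0, "wz": 0},
    {"tx": 0, "ty": 0, "tz": 0, "wx": 0, "wy": 0, "wz": 0},
    {"tx": 0, "ty": 0, "tz": 0, "wx": 0, "wy": 0, "wz": 0},
    {"tx": 0, "ty": 0, "tz": 0, "wx": 0, "wy": 0, "wz": 0},
  ],
  grip=16,
  grip_force=20,
)

```text
clock: 36.08
position: [0.6421, 0.0412, 0.0783]
orientation: [3.139, 0.114, 0.002]
ft_force: [-0.8, -0.5, 5.6]
grip_width: 0.0234
```

```bash
python3 - <<'E'
from h import *
s=sensors.get_state();print(s['clock'],s['position'],s['orientation'],s['grip_width'],s['ft_force'])
p=np.array([642,41.]);h=np.array([492.9,34.6]);d=p-h
print('r',np.hypot(*d),'b0',np.arctan2(d[0],d[1])-.1286)
b0=np.arctan2(d[0],d[1])-.1286
for b in np.r_[np.arange(b0-.09,0.02,-.09),0.0,-.01]:
    q=h+150*np.array([np.sin(b+.1286),np.cos(b+.1286)])-p
    print('{"tx": %.0f, "ty": %.0f, "tz": 0, "wx": 0, "wy": 0, "wz": %.2f},'%(*q,-(b-b0)))
E
```

```text
36.0833 [0.64212762 0.04118641 0.07828163] [3.13940294e+00 1.14381863e-01 1.98527744e-03] 0.02339652558567831 [-0.75359424 -0.46184965  5.62109383]
r 149.23729426654722 b0 1.3992984481994508
{"tx": -0, "ty": 13, "tz": 0, "wx": 0, "wy": 0, "wz": 0.09},
{"tx": -3, "ty": 27, "tz": 0, "wx": 0, "wy": 0, "wz": 0.18},
{"tx": -6, "ty": 40, "tz": 0, "wx": 0, "wy": 0, "wz": 0.27},
{"tx": -11, "ty": 52, "tz": 0, "wx": 0, "wy": 0, "wz": 0.36},
{"tx": -17, "ty": 65, "tz": 0, "wx": 0, "wy": 0, "wz": 0.45},
{"tx": -24, "ty": 76, "tz": 0, "wx": 0, "wy": 0, "wz": 0.54},
{"tx": -32, "ty": 87, "tz": 0, "wx": 0, "wy": 0, "wz": 0.63},
{"tx": -41, "ty": 97, "tz": 0, "wx": 0, "wy": 0, "wz": 0.72},
{"tx": -50, "ty": 107, "tz": 0, "wx": 0, "wy": 0, "wz": 0.81},
{"tx": -61, "ty": 115, "tz": 0, "wx": 0, "wy": 0, "wz": 0.90},
{"tx": -72, "ty": 122, "tz": 0, "wx": 0, "wy": 0, "wz": 0.99},
{"tx": -84, "ty": 129, "tz": 0, "wx": 0, "wy": 0, "wz": 1.08},
{"tx": -97, "ty": 134, "tz": 0, "wx": 0, "wy": 0, "wz": 1.17},
{"tx": -109, "ty": 138, "tz": 0, "wx": 0, "wy": 0, "wz": 1.26},
{"tx": -123, "ty": 141, "tz": 0, "wx": 0, "wy": 0, "wz": 1.35},
{"tx": -130, "ty": 142, "tz": 0, "wx": 0, "wy": 0, "wz": 1.40},
{"tx": -131, "ty": 143, "tz": 0, "wx": 0, "wy": 0, "wz": 1.41},
```

>>> arm_command(
  commands=[
    {"tx": 0, "ty": 13, "tz": 0, "wx": 0, "wy": 0, "wz": 0.09},
    {"tx": -3, "ty": 27, "tz": 0, "wx": 0, "wy": 0, "wz": 0.18},
    {"tx": -6, "ty": 40, "tz": 0, "wx": 0, "wy": 0, "wz": 0.27},
    {"tx": -11, "ty": 52, "tz": 0, "wx": 0, "wy": 0, "wz": 0.36},
    {"tx": -17, "ty": 65, "tz": 0, "wx": 0, "wy": 0, "wz": 0.45},
    {"tx": -24, "ty": 76, "tz": 0, "wx": 0, "wy": 0, "wz": 0.54},
    {"tx": -32, "ty": 87, "tz": 0, "wx": 0, "wy": 0, "wz": 0.63},
    {"tx": -41, "ty": 97, "tz": 0, "wx": 0, "wy": 0, "wz": 0.72},
    {"tx": -50, "ty": 107, "tz": 0, "wx": 0, "wy": 0, "wz": 0.81},
    {"tx": -61, "ty": 115, "tz": 0, "wx": 0, "wy": 0, "wz": 0.9},
    {"tx": -72, "ty": 122, "tz": 0, "wx": 0, "wy": 0, "wz": 0.99},
    {"tx": -84, "ty": 129, "tz": 0, "wx": 0, "wy": 0, "wz": 1.08},
    {"tx": -97, "ty": 134, "tz": 0, "wx": 0, "wy": 0, "wz": 1.17},
    {"tx": -109, "ty": 138, "tz": 0, "wx": 0, "wy": 0, "wz": 1.26},
    {"tx": -118, "ty": 140, "tz": 0, "wx": 0, "wy": 0, "wz": 1.32},
    {"tx": -125, "ty": 141, "tz": 0, "wx": 0, "wy": 0, "wz": 1.36},
    {"tx": -129, "ty": 142, "tz": 0, "wx": 0, "wy": 0, "wz": 1.4},
    {"tx": -129, "ty": 142, "tz": 0, "wx": 0, "wy": 0, "wz": 1.4},
  ],
)

```text
clock: 37.58
position: [0.5126, 0.1839, 0.0782]
orientation: [2.325, 2.113, 0.003]
ft_force: [-0.3, 4.5, 4.5]
grip_width: 0.0237
```

>>> arm_command(
  commands=[
    {"tx": -1, "ty": 0, "tz": 0, "wx": 0, "wy": 0, "wz": 0},
    {"tx": -2, "ty": 0, "tz": 0, "wx": 0, "wy": 0, "wz": 0},
    {"tx": -2, "ty": 0, "tz": 0, "wx": 0, "wy": 0, "wz": 0},
  ],
)

```text
clock: 37.83
position: [0.5116, 0.184, 0.0782]
orientation: [2.328, 2.109, 0.005]
ft_force: [1.7, 6.6, 4.2]
grip_width: 0.0235
```

>>> arm_command(
  commands=[
    {"tx": -2, "ty": 0, "tz": 0, "wx": 0, "wy": 0, "wz": 0},
    {"tx": -3, "ty": 0, "tz": 0, "wx": 0, "wy": 0, "wz": 0},
    {"tx": -3, "ty": 0, "tz": 0, "wx": 0, "wy": 0, "wz": 0},
    {"tx": -3, "ty": 0, "tz": 0, "wx": 0, "wy": 0, "wz": 0},
  ],
)

```text
clock: 38.17
position: [0.5114, 0.1841, 0.0784]
orientation: [2.326, 2.106, 0.014]
ft_force: [25.0, 8.8, -10.1]
grip_width: 0.0238
```

Firm stop (25 N with no motion), so the bar is home. I'll release and go to the latch.

>>> arm_command(
  commands=[
    {"tx": 3, "ty": 0, "tz": 0, "wx": 0, "wy": 0, "wz": 0},
    {"tx": 3, "ty": 0, "tz": 0, "wx": 0, "wy": 0, "wz": 0},
  ],
)

```text
clock: 38.33
position: [0.5121, 0.184, 0.0782]
orientation: [2.329, 2.108, 0.005]
ft_force: [1.7, 8.0, 5.1]
grip_width: 0.0235
```

>>> arm_command(
  commands=[
    {"tx": 0, "ty": 0, "tz": 0, "wx": 0, "wy": 0, "wz": 0},
    {"tx": 0, "ty": 0, "tz": 0, "wx": 0, "wy": 0, "wz": 0},
    {"tx": 0, "ty": 0, "tz": 0, "wx": 0, "wy": 0, "wz": 0},
    {"tx": 0, "ty": 0, "tz": 0, "wx": 0, "wy": 0, "wz": 0},
    {"tx": 0, "ty": 0, "tz": 30, "wx": 0, "wy": 0, "wz": 0},
    {"tx": 0, "ty": 0, "tz": 70, "wx": 0, "wy": 0, "wz": 0},
    {"tx": 0, "ty": 0, "tz": 110, "wx": 0, "wy": 0, "wz": 0},
    {"tx": 0, "ty": 80, "tz": 220, "wx": 0, "wy": 0, "wz": -0.03},
    {"tx": 0, "ty": 80, "tz": 220, "wx": 0, "wy": 0, "wz": -0.03},
    {"tx": 0, "ty": 80, "tz": 220, "wx": 0, "wy": 0, "wz": -0.03},
    {"tx": 0, "ty": 80, "tz": 220, "wx": 0, "wy": 0, "wz": -0.03},
    {"tx": 0, "ty": 80, "tz": 220, "wx": 0, "wy": 0, "wz": -0.03},
  ],
  grip=50,
)

```text
clock: 39.33
position: [0.511, 0.2648, 0.3]
orientation: [2.356, 2.076, 0.006]
ft_force: [0.0, -0.7, -0.2]
grip_width: 0.0501
```

```bash
python3 - <<'E'
from h import *
s=sensors.get_state();print(s['clock'],s['position'],s['orientation'],s['grip_width'])
snap('wrist','w14.png')
E
```

```text
39.3333 [0.51104555 0.26480457 0.2999892 ] [2.35631725 2.075909   0.00630065] 0.05005021192412518
```

View pics/w14.png

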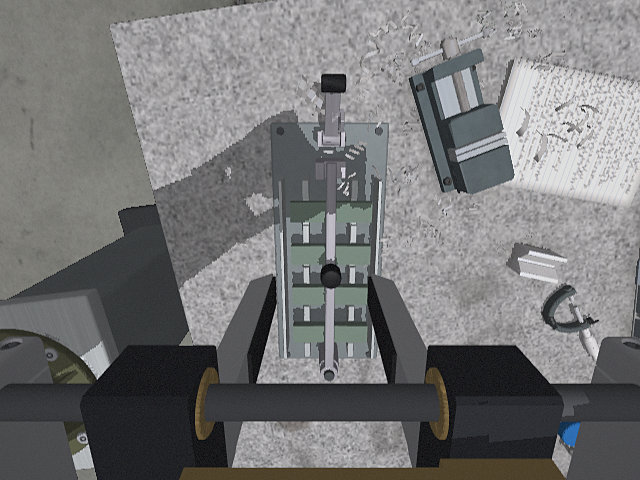

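>>> arm_command(
  commands=[
    {"tx": 28, "ty": 130, "tz": -100, "wx": 0, "wy": 0, "wz": 0},
    {"tx": 28, "ty": 130, "tz": -100, "wx": 0, "wy": 0, "wz": 0},
    {"tx": 28, "ty": 130, "tz": -100, "wx": 0, "wy": 0, "wz": 0},
    {"tx": 28, "ty": 130, "tz": -100, "wx": 0, "wy": 0, "wz": 0},
    {"tx": 28, "ty": 130, "tz": -100, "wx": 0, "wy": 0, "wz": 0},
    {"tx": 28, "ty": 130, "tz": -130, "wx": 0, "wy": 0, "wz": 0},
    {"tx": 28, "ty": 130, "tz": -160, "wx": 0, "wy": 0, "wz": 0},
    {"tx": 28, "ty": 130, "tz": -178, "wx": 0, "wy": 0, "wz": 0},
    {"tx": 28, "ty": 130, "tz": -185, "wx": 0, "wy": 0, "wz": 0},
    {"tx": 28, "ty": 130, "tz": -185, "wx": 0, "wy": 0, "wz": 0},
  ],
)

```text
clock: 40.22
position: [0.5381, 0.3916, 0.11]
orientation: [-2.36, -2.073, 0.007]
ft_force: [-0.2, 0.2, 0.3]
grip_width: 0.0499
```

>>> arm_command(
  commands=[
    {"tx": 0, "ty": 0, "tz": 0, "wx": 0, "wy": 0, "wz": 0},
    {"tx": 0, "ty": 0, "tz": 0, "wx": 0, "wy": 0, "wz": 0},
    {"tx": 0, "ty": 0, "tz": 0, "wx": 0, "wy": 0, "wz": 0},
    {"tx": 0, "ty": 0, "tz": 0, "wx": 0, "wy": 0, "wz": 0},
    {"tx": 0, "ty": 0, "tz": 0, "wx": 0, "wy": 0, "wz": 0},
    {"tx": 0, "ty": 0, "tz": 0, "wx": 0, "wy": 0, "wz": 0},
    {"tx": 0, "ty": 0, "tz": 0, "wx": 0, "wy": 0, "wz": 0},
  ],
  grip=15,
  grip_force=20,
)

```text
clock: 40.8
position: [0.5385, 0.3937, 0.113]
orientation: [-2.358, -2.075, -0.001]
ft_force: [-4.1, 2.5, 4.1]
grip_width: 0.0218
```

>>> arm_command(
  commands=[
    {"tx": -1, "ty": -7, "tz": 7, "wx": 0, "wy": 0, "wz": 0},
    {"tx": -2, "ty": -14, "tz": 13, "wx": 0, "wy": 0, "wz": 0},
    {"tx": -3, "ty": -22, "tz": 18, "wx": 0, "wy": 0, "wz": 0},
    {"tx": -4, "ty": -31, "tz": 22, "wx": 0, "wy": 0, "wz": 0},
    {"tx": -5, "ty": -41, "tz": 24, "wx": 0, "wy": 0, "wz": 0},
    {"tx": -7, "ty": -50, "tz": 26, "wx": 0, "wy": 0, "wz": 0},
    {"tx": -8, "ty": -60, "tz": 26, "wx": 0, "wy": 0, "wz": 0},
    {"tx": -9, "ty": -69, "tz": 25, "wx": 0, "wy": 0, "wz": 0},
    {"tx": -10, "ty": -79, "tz": 23, "wx": 0, "wy": 0, "wz": 0},
    {"tx": -11, "ty": -88, "tz": 19, "wx": 0, "wy": 0, "wz": 0},
    {"tx": -13, "ty": -96, "tz": 15, "wx": 0, "wy": 0, "wz": 0},
    {"tx": -14, "ty": -104, "tz": 9, "wx": 0, "wy": 0, "wz": 0},
    {"tx": -14, "ty": -111, "tz": 2, "wx": 0, "wy": 0, "wz": 0},
    {"tx": -15, "ty": -117, "tz": -5, "wx": 0, "wy": 0, "wz": 0},
    {"tx": -16, "ty": -122, "tz": -13, "wx": 0, "wy": 0, "wz": 0},
    {"tx": -16, "ty": -126, "tz": -22, "wx": 0, "wy": 0, "wz": 0},
    {"tx": -16, "ty": -129, "tz": -32, "wx": 0, "wy": 0, "wz": 0},
    {"tx": -17, "ty": -131, "tz": -41, "wx": 0, "wy": 0, "wz": 0},
    {"tx": -17, "ty": -131, "tz": -41, "wx": 0, "wy": 0, "wz": 0},
  ],
)

```text
clock: 42.38
position: [0.5215, 0.2613, 0.071]
orientation: [2.359, 2.074, -0.001]
ft_force: [-5.6, -1.8, -0.2]
grip_width: 0.0213
```

>>> arm_command(
  commands=[
    {"tx": 0, "ty": 0, "tz": -3, "wx": 0, "wy": 0, "wz": 0},
    {"tx": 0, "ty": 0, "tz": -6, "wx": 0, "wy": 0, "wz": 0},
    {"tx": 0, "ty": 0, "tz": -6, "wx": 0, "wy": 0, "wz": 0},
  ],
)

```text
clock: 42.63
position: [0.5215, 0.2614, 0.066]
orientation: [2.359, 2.074, -0.002]
ft_force: [-7.3, -4.2, 0.8]
grip_width: 0.0217
```

>>> arm_command(
  commands=[
    {"tx": 0, "ty": 0, "tz": -2, "wx": 0, "wy": 0, "wz": 0},
    {"tx": 0, "ty": 0, "tz": -4, "wx": 0, "wy": 0, "wz": 0},
    {"tx": 0, "ty": 0, "tz": -4, "wx": 0, "wy": 0, "wz": 0},
  ],
)

```text
clock: 42.88
position: [0.5216, 0.2616, 0.0622]
orientation: [2.359, 2.075, -0.001]
ft_force: [-7.5, -2.8, 0.4]
grip_width: 0.0219
```

>>> arm_command(
  commands=[
    {"tx": 0, "ty": 0, "tz": -2, "wx": 0, "wy": 0, "wz": 0},
    {"tx": 0, "ty": 0, "tz": -4, "wx": 0, "wy": 0, "wz": 0},
    {"tx": 0, "ty": 0, "tz": -4, "wx": 0, "wy": 0, "wz": 0},
  ],
)

```text
clock: 43.13
position: [0.5218, 0.2619, 0.0602]
orientation: [2.359, 2.075, 0.001]
ft_force: [-14.4, -4.1, 18.9]
grip_width: 0.022
```

```bash
python3 - <<'E'
from h import *
s=sensors.get_state();print(s['clock'],s['position'],s['ft_force'],s['grip_width'])
snap('wrist','w15.png')
a=cv2.imread('pics/w3.png')[100:400,120:520];b=cv2.imread('pics/w15.png')[100:400,120:520]
cv2.imwrite('pics/m15.png',np.hstack([a,b]))
E
```

```text
43.1333 [0.52180605 0.26194591 0.06017049] [-14.44367588  -4.11707201  18.92293796] 0.02195743326965224
```

View pics/m15.png

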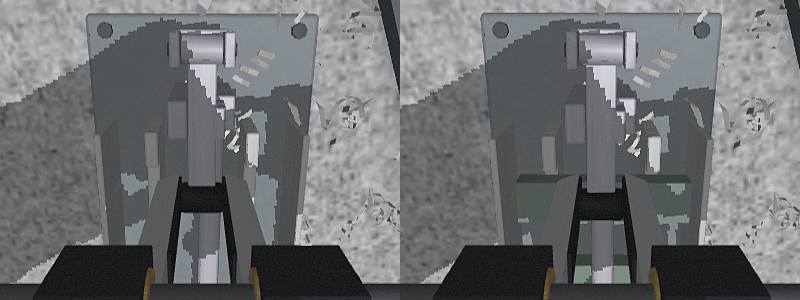

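Firm stop: 19 N at TCP z 60 mm. The picture shows the latch level over the bar, as at the start. I'll ease off, release and rise.

>>> arm_command(
  commands=[
    {"tx": 0, "ty": 0, "tz": 1, "wx": 0, "wy": 0, "wz": 0},
    {"tx": 0, "ty": 0, "tz": 1, "wx": 0, "wy": 0, "wz": 0},
  ],
)

```text
clock: 43.35
position: [0.5217, 0.262, 0.0603]
orientation: [2.359, 2.075, 0.0]
ft_force: [-10.7, -2.4, 11.9]
grip_width: 0.022
```

>>> arm_command(
  commands=[
    {"tx": 0, "ty": 0, "tz": 0, "wx": 0, "wy": 0, "wz": 0},
    {"tx": 0, "ty": 0, "tz": 0, "wx": 0, "wy": 0, "wz": 0},
    {"tx": 0, "ty": 0, "tz": 0, "wx": 0, "wy": 0, "wz": 0},
    {"tx": 0, "ty": 0, "tz": 0, "wx": 0, "wy": 0, "wz": 0},
    {"tx": 0, "ty": 0, "tz": 0, "wx": 0, "wy": 0, "wz": 0},
    {"tx": 0, "ty": 0, "tz": 30, "wx": 0, "wy": 0, "wz": 0},
    {"tx": 0, "ty": 0, "tz": 70, "wx": 0, "wy": 0, "wz": 0},
    {"tx": 0, "ty": 0, "tz": 110, "wx": 0, "wy": 0, "wz": 0},
    {"tx": -22, "ty": -52, "tz": 270, "wx": 0, "wy": 0, "wz": 0},
    {"tx": -22, "ty": -52, "tz": 270, "wx": 0, "wy": 0, "wz": 0},
    {"tx": -22, "ty": -52, "tz": 270, "wx": 0, "wy": 0, "wz": 0},
    {"tx": -22, "ty": -52, "tz": 270, "wx": 0, "wy": 0, "wz": 0},
    {"tx": -22, "ty": -52, "tz": 270, "wx": 0, "wy": 0, "wz": 0},
    {"tx": -22, "ty": -52, "tz": 270, "wx": 0, "wy": 0, "wz": 0},
    {"tx": -22, "ty": -52, "tz": 270, "wx": 0, "wy": 0, "wz": 0},
    {"tx": -22, "ty": -52, "tz": 270, "wx": 0, "wy": 0, "wz": 0},
  ],
  grip=50,
)

```text
clock: 44.68
position: [0.4996, 0.2103, 0.3266]
orientation: [-2.358, -2.074, 0.004]
ft_force: [-0.0, 0.3, 0.1]
grip_width: 0.0497
```

```bash
python3 - <<'E'
from h import *
s=sensors.get_state();print(s['clock'],s['position'],s['ft_force'],s['grip_width'])
a=snap('wrist','w16.png')[20:330,250:430]
b=cv2.imread('pics/w2.png')[20:330,250:430]
R=lambda i:cv2.resize(cv2.rotate(i,cv2.ROTATE_90_CLOCKWISE),(516,300))
cv2.imwrite('pics/m16.png',np.vstack([R(b),R(a)]))
inrack('w16.png',(200,0,440,400),.053)
E
```

```text
44.6833 [0.49956325 0.21034999 0.32660923] [-0.03868452  0.31959138  0.14486448] 0.04965125247388131
px [340 197] [374 216] rack xy [29.1 30.7] size [24.9 43.6] deg 0.1 xr 7.2 50.8
px [301 201] [329 216] rack xy [-22.2  23. ] size [15.9 41.3] deg 28.4 xr -43.0 -6.8
px [298 239] [328 257] rack xy [-27.8 -25.8] size [25.3 40.3] deg 0.1 xr -47.9 -7.6
px [339 239] [372 257] rack xy [ 29.  -25.7] size [25.3 44.2] deg 0.1 xr 6.9 51.1
px [298 279] [328 295] rack xy [-28.  -82.6] size [24.1 41.4] deg 0.1 xr -48.7 -7.3
px [339 279] [367 295] rack xy [ 27.2 -82.5] size [24.1 39.1] deg 0.1 xr 7.6 46.8
```

View pics/m16.png

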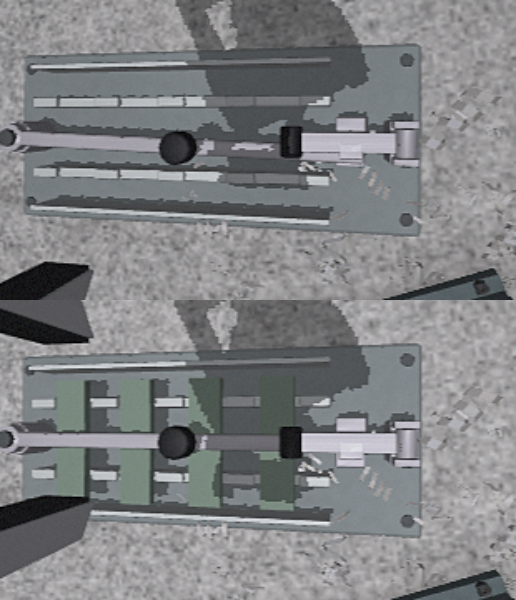

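The last picture shows four stones in their slots, the bar straight against its stop, the latch closed over the bar's end, and the robot clear. Handing in.

```bash
python3 -c "
from bench import order;print(order.job_done())"
```

```text
the job is handed in; nothing more can be done
None
```

The job is done and handed in at about 45 s of the 192 s allowed. I folded the latch back to about 2.4 rad and swung the bar clear to about 1.4 rad. Then I laid all four green stones in slots 0–3, one per slot, swung the bar home, and closed the latch over its end.

**Last checks:**
- **Stones:** In the final pictures all four lie square across both rails, within about 2 mm of the middle line as far as the cameras can tell. The fourth stone, in slot 3, was mostly in shadow. I checked its position only while it was held over the slot (y ≈ 84 mm) and by eye afterwards.
- **Bar:** It met its stop firmly, with 25 N and no further motion, at about 0 rad.
- **Latch:** It met its stop with about 19 N and looks level. The gripper touched that stop about 6 mm lower than I had worked out, so my estimate of where the barrel sat in the fingers was slightly off.
- **Bystanders and look-alikes:** I never went near the V block, jar or brush, and left the purple and pink sticks alone. I made no final measurement of the bystanders' positions.
- **Robot:** It ended clear, with about 0 N on the wrist.

One stone was knocked about 4 cm aside during the run. I measured it again and picked it up from its new place. The top and wrist cameras disagreed by about 2–3 mm, which is within the margins.

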